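# Pack the spring-lid sample carrier

### The job

Pack the sample carrier for dispatch: press its release button so that the lid springs fully open, then put every loose sample tube lying down in the wide compartment and every dropper vial in the narrow one. When all are in, close the lid until it latches, and leave the bottle, the timer and the label roll where they stand.

Things in the scene. Friction and masses are not known exactly. Their poses are not given: they have to be found in the camera images.
- carrier: fixed white sample carrier (clamshell box), 150 mm (x) by 224 mm (y), closed height 84 mm, with a deck 78 mm deep (top at z = 26 mm) on its front (-x) side. Origin: on the desk under the centre of the box; x axis towards the hinge, y to its left, z up. Outer walls of the base 5 mm thick, rim at z = 50 mm; divider 4 mm thick, top at z = 38 mm, at y = 25 mm
- prep_board: fixed grey raised board 300 mm (x) by 390 mm (y), its flat top 70 mm above the desk, with a metal rim 6 mm wide and 14 mm high round the edge; right of the carrier; the tubes and vials start on it. Origin: centre of its underside
- wide_floor (a point): centre of the floor of the wide compartment (for tubes): clear space 140 mm along the carrier's x and 130 mm along its y; floor 6 mm above the desk, 74 mm of room up to the shut lid
- narrow_floor (a point): centre of the floor of the narrow compartment (for vials): clear space 140 mm along the carrier's x and 80 mm along its y; floor 6 mm above the desk, 74 mm of room up to the shut lid
- latch_tower_top (a point): centre of the top of the fixed latch tower, 12 mm deep and 56 mm wide, between button and lid, 66 mm above the desk
- lid (a joint): hinge of the lid, rad: 0 shut, 1.95 fully open at its stop (leaning back past upright). A spring opens it whenever the latch is free; about 2 N at the front edge moves it against the spring, and pushing its top face down near the front edge with 3 to 6 N snaps it under the latch hook (then below 0.02; an unlatched lid springs open again)
- lid_hinge (a point): middle of the lid's hinge line, which runs along the carrier's y axis at carrier x = 75 mm, z = 50 mm. The lid reaches 150 mm from this line to its front edge and is 224 mm wide
- lid_back (a point): point on the middle of the lid's outer (top) face, 110 mm from the hinge line along the lid and 34 mm above the lid's rim plane (which passes through the hinge line); with the lid shut it is at carrier x = -35 mm, z = 84 mm
- release (a joint): travel of the spring-loaded round release button on the carrier's deck, m: 0 up, 0.008 fully down (4 N); the lid is let go at about 0.005. It springs back when let go, and dips by itself for a moment when the lid is snapped shut
- release_top (a point): centre of the top of the release button (28 mm across), which is pushed straight down; 126 mm in front of the carrier's origin
- tube_1: loose capped sample tube, 100 mm long, glass 12 mm across, cap 16 mm across and 16 mm long at one end; 12 to 17 g; starts lying on the board (may be absent). Origin: centre of the closed bottom end; its z axis runs along the tube to the cap (level while it lies); when it lies, its centre line is 6 to 8 mm above the support
- tube_1_cap (a point): point on the tube's centre line inside the cap, 92 mm from the bottom end
- tube_2: loose capped sample tube, 100 mm long, glass 12 mm across, cap 16 mm across and 16 mm long at one end; 12 to 17 g; starts lying on the board (may be absent). Origin: centre of the closed bottom end; its z axis runs along the tube to the cap (level while it lies); when it lies, its centre line is 6 to 8 mm above the support
- tube_2_cap (a point): point on the tube's centre line inside the cap, 92 mm from the bottom end
- tube_3: loose capped sample tube, 100 mm long, glass 12 mm across, cap 16 mm across and 16 mm long at one end; 12 to 17 g; starts lying on the board (may be absent). Origin: centre of the closed bottom end; its z axis runs along the tube to the cap (level while it lies); when it lies, its centre line is 6 to 8 mm above the support
- tube_3_cap (a point): point on the tube's centre line inside the cap, 92 mm from the bottom end
- vial_1: loose dropper vial, 64 mm tall: white cylindrical body 23 mm across up to 46 mm, then a tapering dropper cap about 16 mm across; 15 to 31 g; starts standing on the board (may be absent). Origin: centre of its underside; z axis runs up through the cap
- vial_2: loose dropper vial, 64 mm tall: white cylindrical body 23 mm across up to 46 mm, then a tapering dropper cap about 16 mm across; 15 to 31 g; starts standing on the board (may be absent). Origin: centre of its underside; z axis runs up through the cap
- vial_3: loose dropper vial, 64 mm tall: white cylindrical body 23 mm across up to 46 mm, then a tapering dropper cap about 16 mm across; 15 to 31 g; starts standing on the board (may be absent). Origin: centre of its underside; z axis runs up through the cap
- vial_4: loose dropper vial, 64 mm tall: white cylindrical body 23 mm across up to 46 mm, then a tapering dropper cap about 16 mm across; 15 to 31 g; starts standing on the board (may be absent). Origin: centre of its underside; z axis runs up through the cap
- amber_bottle: bystander: brown bottle 52 mm across, 110 mm tall; origin under its centre
- bench_timer: bystander: small white bench timer 60x68x62 mm; origin under its centre
- label_roll: bystander: roll of labels 68 mm across, 30 mm high, lying flat; origin under its centre

How it is judged:
On the way, in this order (a step that is already met when the one before it is completed fails the run):
1. the release button is pressed (value of joint release above 0.0045 m).
2. the lid has sprung open to its stop (value of joint lid above 1.85 rad), for 0.2 s.
3. every tube lies in the wide compartment and every vial is in the narrow one, with the lid open (x of tube_1 in the frame of carrier between -0.075 and 0.075 m and y of tube_1 in the frame of carrier between -0.109 and 0.024 m and z of tube_1 in the frame of carrier between 0 and 0.047 m and x of tube_1_cap in the frame of carrier between -0.075 and 0.075 m and y of tube_1_cap in the frame of carrier between -0.109 and 0.024 m and z of tube_1_cap in the frame of carrier between 0 and 0.047 m and x of tube_2 in the frame of carrier between -0.075 and 0.075 m and y of tube_2 in the frame of carrier between -0.109 and 0.024 m and z of tube_2 in the frame of carrier between 0 and 0.047 m and x of tube_2_cap in the frame of carrier between -0.075 and 0.075 m and y of tube_2_cap in the frame of carrier between -0.109 and 0.024 m and z of tube_2_cap in the frame of carrier between 0 and 0.047 m and x of tube_3 in the frame of carrier between -0.075 and 0.075 m and y of tube_3 in the frame of carrier between -0.109 and 0.024 m and z of tube_3 in the frame of carrier between 0 and 0.047 m and x of tube_3_cap in the frame of carrier between -0.075 and 0.075 m and y of tube_3_cap in the frame of carrier between -0.109 and 0.024 m and z of tube_3_cap in the frame of carrier between 0 and 0.047 m and x of vial_1 in the frame of carrier between -0.072 and 0.072 m and y of vial_1 in the frame of carrier between 0.026 and 0.109 m and z of vial_1 in the frame of carrier between 0 and 0.045 m and x of vial_2 in the frame of carrier between -0.072 and 0.072 m and y of vial_2 in the frame of carrier between 0.026 and 0.109 m and z of vial_2 in the frame of carrier between 0 and 0.045 m and x of vial_3 in the frame of carrier between -0.072 and 0.072 m and y of vial_3 in the frame of carrier between 0.026 and 0.109 m and z of vial_3 in the frame of carrier between 0 and 0.045 m and x of vial_4 in the frame of carrier between -0.072 and 0.072 m and y of vial_4 in the frame of carrier between 0.026 and 0.109 m and z of vial_4 in the frame of carrier between 0 and 0.045 m and value of joint lid above 1.5 rad), for 0.2 s.
At the end, for the whole second after the job is handed in: the lid is shut and latched (hinge below 0.03 rad, button back up), every tube present lies in the wide compartment (bottom end and cap within its walls, below the rim) and every vial present is in the narrow compartment (x of tube_1 in the frame of carrier between -0.075 and 0.075 m and y of tube_1 in the frame of carrier between -0.109 and 0.024 m and z of tube_1 in the frame of carrier between 0 and 0.047 m and x of tube_1_cap in the frame of carrier between -0.075 and 0.075 m and y of tube_1_cap in the frame of carrier between -0.109 and 0.024 m and z of tube_1_cap in the frame of carrier between 0 and 0.047 m and x of tube_2 in the frame of carrier between -0.075 and 0.075 m and y of tube_2 in the frame of carrier between -0.109 and 0.024 m and z of tube_2 in the frame of carrier between 0 and 0.047 m and x of tube_2_cap in the frame of carrier between -0.075 and 0.075 m and y of tube_2_cap in the frame of carrier between -0.109 and 0.024 m and z of tube_2_cap in the frame of carrier between 0 and 0.047 m and x of tube_3 in the frame of carrier between -0.075 and 0.075 m and y of tube_3 in the frame of carrier between -0.109 and 0.024 m and z of tube_3 in the frame of carrier between 0 and 0.047 m and x of tube_3_cap in the frame of carrier between -0.075 and 0.075 m and y of tube_3_cap in the frame of carrier between -0.109 and 0.024 m and z of tube_3_cap in the frame of carrier between 0 and 0.047 m and x of vial_1 in the frame of carrier between -0.072 and 0.072 m and y of vial_1 in the frame of carrier between 0.026 and 0.109 m and z of vial_1 in the frame of carrier between 0 and 0.045 m and x of vial_2 in the frame of carrier between -0.072 and 0.072 m and y of vial_2 in the frame of carrier between 0.026 and 0.109 m and z of vial_2 in the frame of carrier between 0 and 0.045 m and x of vial_3 in the frame of carrier between -0.072 and 0.072 m and y of vial_3 in the frame of carrier between 0.026 and 0.109 m and z of vial_3 in the frame of carrier between 0 and 0.045 m and x of vial_4 in the frame of carrier between -0.072 and 0.072 m and y of vial_4 in the frame of carrier between 0.026 and 0.109 m and z of vial_4 in the frame of carrier between 0 and 0.045 m and value of joint lid below 0.03 rad and value of joint release below 0.002 m); the robot touches nothing.
It fails at once if the amber bottle is displaced by more than 3 cm or knocked over (distance of amber_bottle from where it was at the start of the episode above 0.03 m or angle between amber_bottle's own z axis and vertical above 0.5 rad).
It fails at once if the bench timer is displaced by more than 3 cm or knocked over (distance of bench_timer from where it was at the start of the episode above 0.03 m or angle between bench_timer's own z axis and vertical above 0.5 rad).
It fails at once if the label roll is displaced by more than 3 cm or knocked over (distance of label_roll from where it was at the start of the episode above 0.03 m or angle between label_roll's own z axis and vertical above 0.5 rad).
Of tube_1, tube_2, tube_3, vial_1, vial_2, vial_3, vial_4 only 5 to 7 are there at a start; the rules pass over those that are not, and their reading is None.
At some moment in a run one of tube_1, tube_2, tube_3, vial_1, vial_2, vial_3, vial_4 may be knocked a few centimetres aside while the robot is not near it.
Once in a run the grip may slacken for a moment while it holds something.
It also fails if it takes over 210 s, if anything falls off the work surface, if the arm or the gripper's body presses on something with over 40 N, if the wrist force passes 120 N, or if a joint passes its speed limit or range.

### The arm

A 7-joint arm with a two-finger parallel gripper is mounted at the origin on the work surface; the furniture and walls round the work are solid. World frame = base frame: x ahead of the robot, y to its left, z up, the work surface at z = 0. Lengths are in m, angles in rad, forces in N, time in s.
With the tool pointing down it reaches from about 0.35 to 0.9 m from the base axis. Payload 8.1 kg.
Tool frame: the origin (TCP) lies between the finger pads; the fingertips stand 11 mm ahead of it and the grasp point (between the pads) lies 8 mm behind it (tip_extent is the distance from the TCP to the fingertips, in m); z points along the fingers, y is the direction in which the jaws open and shut (so a half turn about z gives the same grasp; the last joint's range is limited). The gripper opens to 85 mm and grips with 20 to 120 N. Pads are 22 mm wide; open, the fingers measure 114 mm over their backs; the gripper's body (76 mm by 85 mm) begins 54 mm behind the grasp point. The pads swing forward as they close: fully open they stand 13 mm farther back than shut.
Start: joints at [1.145, 0.434, 0.025, 1.573, -0.012, 1.134, -0.075], TCP at [0.198, -0.593, 0.242] pointing down, gripper open.
Joint ranges: [-2.62, 2.62], [-0.44, 2.09], [-1.27, 1.32], [0.08, 2.57], [-1.32, 4.46], [0.12, 2], [-2.74, 2.74]. Speed limits (rad/s): [2.22, 2.22, 3.01, 3.01, 3.14, 3.14, 3.14].

### API

Orientations are given as a unit quaternion [x, y, z, w].
In Python, from bench import * gives the robot as it stands.
- The arm moves only by the tool send_rows, never from a script. Its argument "targets" is a list that holds one entry, the list of rows, each a list of 7 numbers: the closure, from -1 (fully open) to 1 (shut), then the shift along the tool's x, y, z normalised to -1 to 1, where 1 is 50 cm, then the turn, a rotation vector about the tool's x, y, z normalised to -1 to 1, where 1 is 180 degrees. In form: [[[gripper, tx, ty, tz, wx, wy, wz], ...]]. A call has 1 to 12 rows; each row is the pose to reach, as a shift and turn from the pose commanded when the call began, along the tool's axes at that moment, turning the shorter way round; what a row does not reach only later rows make up. A row lasts 1/8 s, in which the tool goes at most 62.5 mm and 10.7 degrees, less where a joint would pass 70% of its speed; a pose out of reach is approached as far as the arm can. A call with a number of a shift or a turn outside -1 to 1 is refused whole. A call with a gripper value outside its range is refused whole. The fingers move at their own pace and stop on an object; the grip force is fixed at half the most. Time passes only in rows, so rows that repeat a pose let the fingers close. It gives the time, the measured TCP pose, the force and the opening at its end, in the units of the state.
- read_state(): the state, without advancing time (a new reading comes with each control period).
- capture(name): name is "scene" or "top" or "wrist"; returns a dict with "img" (400x640x3 uint8, red, green, blue), "fx", "fy", "cx", "cy" (pixels), "extrinsics" (4x4, takes a point from world to camera coordinates). Camera axes: x right, y up, looking along -z (the intrinsics and any distortion apply to the point x, -y, -z); pixel columns grow to the right and rows downward; lengths in m; the calibration is good to about 2 mm. The wrist camera is an equidistant fisheye: a pixel r from the principal point sees the ray r / f radians off the axis. A picture is of the moment at which its call begins. There is no depth.
- job_done(): hands the job in, once; it reports no verdict.
Trained networks look in a picture, given as the dict that the camera call returned (one of the last four; its "shot" number tells which), for a name from the list of things; names that differ only in an ending like _2 or _b are one class to them, and where a whole thing is asked for, a point or a joint stands for the part that bears it (a point fixed in the world has none). Each returns a list of dicts, best first, with "conf" (0 to 1); they miss things now and then, are a little off and sometimes report something else, mostly with a low value. They report only what shows in the picture. A call takes as long as a camera call.
- boxes_of(thing, picture): "at" ([x, y, z] in m, in the coordinates of the camera as it stood for that picture, good to about 4 mm: the middle of the surface that is visible of it).
The state is a dict: "time": time; "q": joint angles; "dq": joint speeds; "tau": joint torques, N m; "position": TCP position; "orientation": TCP orientation; "ft_force": force on the tool from outside, world axes, zero at the start; "wrist_torque": the same for the moment, N m; "gripper_width": opening from 0.0 (shut) to 1.0 (fully open).
Only numpy, scipy, OpenCV 4.12 (cv2) and the standard library are available. Lean on these libraries where they do the work, as an engineer would, in place of code of your own. Each camera call takes 0.05 s, during which the arm holds its last target. There are 200 camera calls.

## Working session

There is one attempt and no reset: what is moved stays moved. The work goes in short steps, Python scripts to look and compute and a tool call to move; the robot and the scene stay as the last step left them, time stands still between calls to the robot, and variables do not carry over. Pictures are saved under pics/ and viewed, about 12 in all and at most 16, crops included, and the job is handed in when it is done.

Besides the shell and the picture viewer there is one more tool, called after "Request:" as name([rows], argument=value, ...), one row to a line, values as JSON. send_rows: Moves the arm, as the interface text tells. Scaled input: -1 to 1 covers 50 cm each way for a shift and 180 degrees each way for a turn. Its arguments: {"type":"object","properties":{"targets":{"type":"array","items":{"type":"array","items":{"type":"array","items":{"type":"number","minimum":-1,"maximum":1}}}}},"required":["targets"]}

```bash
ls; mkdir -p pics; cat > h.py <<'E'
from bench import *
import numpy as np, cv2
from scipy.spatial.transform import Rotation as R
def w(pic,p):
    return (np.linalg.inv(pic["extrinsics"])@np.r_[p,1])[:3]
def find(name,pic,mc=0.3):
    return [(round(d["conf"],2),np.round(w(pic,d["at"]),3)) for d in boxes_of(name,pic) if d["conf"]>mc]
def save(pic,n): cv2.imwrite(f"pics/{n}.png",pic["img"][:,:,::-1])
def px_ray_plane(pic,u,v,z):
    # pinhole
    E=np.linalg.inv(pic["extrinsics"]); d=E[:3,:3]@np.array([(u-pic["cx"])/pic["fx"],-(v-pic["cy"])/pic["fy"],-1]); o=E[:3,3]
    return o+d*(z-o[2])/d[2]
E
cat > a.py <<'E'
from h import *
s=read_state();print({k:np.round(v,3) for k,v in s.items()})
for c in ["scene","top"]:
    p=capture(c);save(p,c+"0");print(c,p["fx"],np.round(np.linalg.inv(p["extrinsics"]),3).tolist())
    for n in ["carrier","prep_board","tube_1","tube_1_cap","vial_1","lid","release","release_top","amber_bottle","bench_timer","label_roll","latch_tower_top"]:
        try: print(n,find(n,p))
        except Exception as e: print(n,e)
E
python3 a.py
```

```text
pics
{'time': np.float64(0.0), 'q': array([ 1.145,  0.435,  0.025,  1.574, -0.012,  1.134, -0.075]), 'dq': array([ 0.003, -0.002,  0.001, -0.001,  0.001,  0.001, -0.001]), 'tau': array([-1.0000e-03, -6.7046e+01,  1.0250e+00, -3.1621e+01,  1.5000e-02,
        1.3000e-02, -0.0000e+00]), 'position': array([ 0.198, -0.592,  0.242]), 'orientation': array([ 0.987,  0.161, -0.   , -0.001]), 'ft_force': array([-0.292,  0.292, -0.007]), 'wrist_torque': array([-0.013, -0.008,  0.022]), 'gripper_width': np.float64(0.997)}
scene 361.19395560236575 [[0.982, -0.104, 0.16, 0.733], [0.189, 0.613, -0.767, -0.801], [-0.018, 0.784, 0.621, 0.755], [0.0, 0.0, 0.0, 1.0]]
carrier [(0.57, array([0.554, 0.118, 0.084]))]
prep_board [(0.85, array([ 0.522, -0.313,  0.074]))]
tube_1 [(0.75, array([ 0.472, -0.123,  0.08 ])), (0.56, array([ 0.464, -0.327,  0.081])), (0.56, array([ 0.484, -0.23 ,  0.084]))]
tube_1_cap [(0.74, array([ 0.46 , -0.329,  0.084]))]
vial_1 [(0.69, array([ 0.59 , -0.196,  0.104])), (0.69, array([ 0.576, -0.268,  0.105])), (0.54, array([ 0.578, -0.131,  0.104]))]
lid [(0.57, array([0.557, 0
[... 809 characters left out ...]
5,  0.073])), (0.66, array([ 0.46 , -0.323,  0.084])), (0.57, array([ 0.569, -0.118,  0.109])), (0.39, array([ 0.478, -0.215,  0.09 ]))]
vial_1 [(0.53, array([ 0.564, -0.248,  0.11 ])), (0.49, array([0.428, 0.375, 0.03 ])), (0.4, array([ 0.579, -0.184,  0.109]))]
lid [(0.79, array([0.549, 0.184, 0.083])), (0.36, array([ 0.566, -0.252,  0.107]))]
release [(0.65, array([0.44 , 0.128, 0.051]))]
release_top [(0.56, array([ 0.478, -0.218,  0.083]))]
amber_bottle [(0.81, array([ 0.691, -0.111,  0.08 ]))]
bench_timer [(0.83, array([0.676, 0.399, 0.054]))]
label_roll [(0.61, array([0.429, 0.376, 0.029]))]
latch_tower_top [(0.93, array([0.532, 0.169, 0.085])), (0.52, array([ 0.48 , -0.218,  0.083]))]
```

View pics/top0.png

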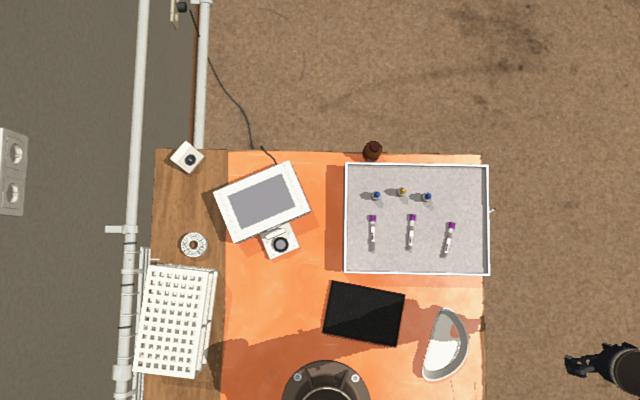

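View pics/scene0.png

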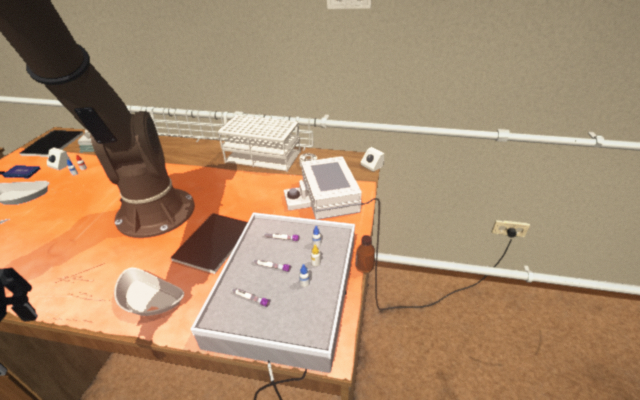

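The top view shows three tubes (caps at about (373,217), (411,216) and (451,225)) and three vials ((376,195), (402,191), (427,197)). The carrier is yawed, with its lid corners near (212,192), (288,162), (311,208) and (236,242) and its button at (281,244).

```bash
cat > b.py <<'E'
from h import *
p=capture("top");im=p["img"];
hsv=cv2.cvtColor(im,cv2.COLOR_RGB2HSV)
def blobs(lo,hi,roi,z,minA=4):
    m=cv2.inRange(hsv,np.array(lo),np.array(hi)); k=np.zeros_like(m);x0,y0,x1,y1=roi;k[y0:y1,x0:x1]=255;m&=k
    n,l,st,c=cv2.connectedComponentsWithStats(m)
    return [(st[i,4],np.round(c[i],1),np.round(px_ray_plane(p,*c[i],z),3)) for i in range(1,n) if st[i,4]>=minA]
roi=(348,168,486,270)
print("purple",*blobs([135,80,40],[165,255,255],roi,.078),sep="\n")
print("blue",*blobs([100,90,40],[125,255,255],roi,.125),sep="\n")
print("yellow",*blobs([15,110,80],[35,255,255],roi,.125),sep="\n")
for q in [(212,192),(288,162),(311,208),(236,242)]: print(px_ray_plane(p,*q,.084).round(3), px_ray_plane(p,*q,.05).round(3))
print("button",px_ray_plane(p,281,244,.034).round(3))
for q in [(345,163),(488,165),(490,275),(344,273)]: print(px_ray_plane(p,*q,.084).round(3))
a=cv2.resize(im[150:270,200:320],(600,600),interpolation=cv2.INTER_CUBIC)
cv2.imwrite("pics/crop1.png",a[:,:,::-1])
E
python3 b.py
```

```text
purple
(np.int32(30), array([372. , 217.5]), array([ 0.513, -0.116,  0.078]))
(np.int32(29), array([411.9, 216.7]), array([ 0.517, -0.224,  0.078]))
(np.int32(33), array([451.4, 224.8]), array([ 0.497, -0.331,  0.078]))
blue
(np.int32(22), array([376.5, 194.3]), array([ 0.571, -0.122,  0.125]))
(np.int32(27), array([427.6, 195.9]), array([ 0.569, -0.256,  0.125]))
yellow
(np.int32(27), array([402.2, 190.4]), array([ 0.582, -0.19 ,  0.125]))
[0.573 0.318 0.084] [0.577 0.325 0.05 ]
[0.659 0.115 0.084] [0.665 0.117 0.05 ]
[0.535 0.05  0.084] [0.538 0.05  0.05 ]
[0.44  0.249 0.084] [0.44  0.254 0.05 ]
button [0.437 0.131 0.034]
[ 0.659 -0.041  0.084]
[ 0.661 -0.43   0.084]
[ 0.365 -0.43   0.084]
[ 0.363 -0.042  0.084]
```

View pics/crop1.png

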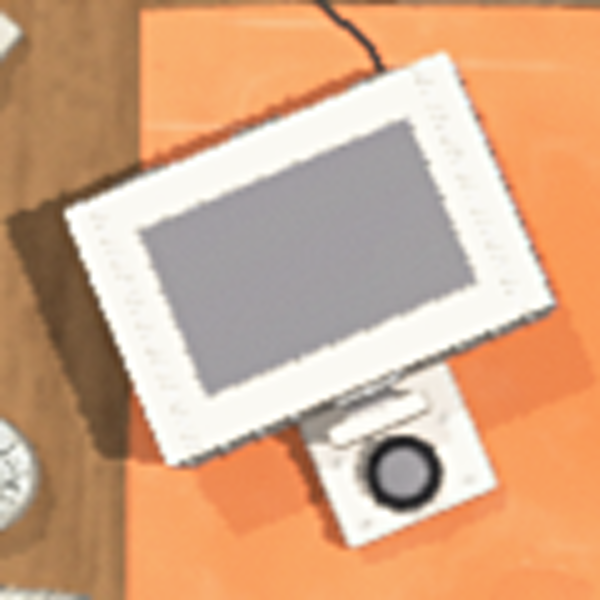

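The carrier origin comes out at about (0.553, 0.180) with a yaw of 22.7°. The button position and the lid centre agree on this.

```bash
cat >> h.py <<'E'
C0=np.array([.553,.180]);CY=22.7
def car(x,y): # carrier->world xy
    return C0+R.from_euler('z',CY,degrees=True).as_matrix()[:2,:2]@np.array([x,y])
def Rd(yaw):
    c,s=np.cos(np.radians(yaw)),np.sin(np.radians(yaw)); return np.array([[c,s,0],[s,-c,0],[0,0,-1.]])
def plan(wps):
    """wps: (x,y,z,yaw_deg,grip,step_m,hold_rows)"""
    s=read_state();p0=np.array(s["position"]);R0=R.from_quat(s["orientation"]).as_matrix()
    x=R0[:,0];p=p0.copy();y=np.degrees(np.arctan2(x[1],x[0]));rows=[]
    for X,Y,Z,yaw,g,st,hold in wps:
        t=np.array([X,Y,Z]);n=max(int(np.ceil(np.linalg.norm(t-p)/st)),int(np.ceil(abs(yaw-y)/10)))
        for k in list(np.linspace(0,1,n+1)[1:])+[1]*hold:
            d=R0.T@(p+(t-p)*k-p0)/.5; r=R.from_matrix(R0.T@Rd(y+(yaw-y)*k)).as_rotvec()/np.pi
            rows.append([g]+[float(v) for v in np.round(np.r_[d,r],3)+0.0])
        p=t;y=yaw
    print(len(rows))
    for i in range(0,len(rows),12): print(str(rows[i:i+12]).replace(" ",""))
    print("t",round(s["time"],2),"pos",p0.round(4),"f",np.round(s["ft_force"],2),"w",round(float(s["gripper_width"]),3))
E
python3 - <<'E'
from h import *
b=car(-.130,0);print(b,car(-.126,0))
plan([(.40,-.25,.2,18.5,1,.06,0),(b[0],b[1],.14,22.7,1,.06,0),(b[0],b[1],.075,22.7,1,.03,1)])
E
```

```text
[0.43307005 0.12983221] [0.4367602  0.13137584]
18
[[1,0.086,-0.075,0.012,0.0,0.0,0.0],[1,0.171,-0.149,0.024,0.0,0.0,0.0],[1,0.257,-0.224,0.036,0.0,0.0,0.0],[1,0.343,-0.298,0.048,0.0,0.0,0.0],[1,0.429,-0.373,0.06,0.0,0.0,0.0],[1,0.514,-0.448,0.073,0.0,0.0,0.0],[1,0.6,-0.522,0.085,0.0,0.0,0.0],[1,0.643,-0.622,0.102,0.0,0.0,-0.003],[1,0.687,-0.722,0.119,0.0,0.0,-0.007],[1,0.73,-0.822,0.136,0.0,0.0,-0.01],[1,0.774,-0.922,0.153,0.0,0.0,-0.013],[1,0.817,-1.022,0.17,0.0,0.0,-0.017]]
[[1,0.86,-1.122,0.187,0.0,0.0,-0.02],[1,0.904,-1.222,0.205,0.0,0.0,-0.023],[1,0.904,-1.222,0.248,0.0,0.0,-0.023],[1,0.904,-1.222,0.291,0.0,0.0,-0.023],[1,0.904,-1.222,0.335,0.0,0.0,-0.023],[1,0.904,-1.222,0.335,0.0,0.0,-0.023]]
t 1.35 pos [ 0.1983 -0.5927  0.2423] f [-0.17  0.53 -1.12] w 1.0
```

Request:
send_rows([
  [[1,0.086,-0.075,0.012,0,0,0],[1,0.171,-0.149,0.024,0,0,0],[1,0.257,-0.224,0.036,0,0,0],[1,0.343,-0.298,0.048,0,0,0],[1,0.429,-0.373,0.06,0,0,0],[1,0.514,-0.448,0.073,0,0,0],[1,0.6,-0.522,0.085,0,0,0],[1,0.643,-0.622,0.1,0,0,-0.003],[1,0.687,-0.722,0.1,0,0,-0.007],[1,0.73,-0.822,0.1,0,0,-0.01],[1,0.774,-0.922,0.1,0,0,-0.013],[1,0.774,-0.922,0.1,0,0,-0.013]],
])

```text
time: 2.85
position: [0.4196, -0.0288, 0.1927]
orientation: [0.983, 0.184, 0.001, -0.0]
ft_force: [0.4, -1.0, -0.5]
gripper_width: -0.0
```

```bash
python3 - <<'E'
from h import *
b=car(-.130,0)
p=capture("scene");print(find("release_top",p,.2),find("release",p,.2))
plan([(b[0],b[1],.16,22.7,1,.06,0),(b[0],b[1],.075,22.7,1,.03,1)])
E
```

```text
[(0.52, array([0.446, 0.123, 0.049]))] []
7
[[1,0.047,-0.099,0.022,0.0,0.0,-0.004],[1,0.095,-0.197,0.043,0.0,0.0,-0.007],[1,0.142,-0.296,0.065,0.0,0.0,-0.011],[1,0.142,-0.296,0.121,0.0,0.0,-0.011],[1,0.142,-0.296,0.178,0.0,0.0,-0.011],[1,0.142,-0.296,0.235,0.0,0.0,-0.011],[1,0.142,-0.296,0.235,0.0,0.0,-0.011]]
t 3.0 pos [ 0.4191 -0.0337  0.1923] f [-0.12 -0.31 -0.74] w 0.003
```

Request:
send_rows([
  [[1,0.047,-0.099,0.022,0,0,-0.004],[1,0.095,-0.197,0.043,0,0,-0.007],[1,0.142,-0.296,0.065,0,0,-0.011],[1,0.142,-0.296,0.121,0,0,-0.011],[1,0.142,-0.296,0.178,0,0,-0.011],[1,0.142,-0.296,0.235,0,0,-0.011],[1,0.142,-0.296,0.235,0,0,-0.011]],
])

```text
time: 3.88
position: [0.432, 0.1287, 0.0733]
orientation: [0.98, 0.197, -0.002, 0.001]
ft_force: [-0.4, -0.4, 0.4]
gripper_width: -0.003
```

```bash
python3 - <<'E'
from h import *
p=capture("wrist");save(p,"w1");print(p["fx"],p["cx"],p["cy"],np.linalg.inv(p["extrinsics"]).round(3).tolist(),read_state()["position"])
E
```

```text
309.70691628693146 315.2472340093259 195.7457450210577 [[0.386, 0.871, 0.305, 0.51], [-0.923, 0.364, 0.127, 0.161], [-0.0, -0.331, 0.944, 0.205], [0.0, 0.0, 0.0, 1.0]] [0.43271827 0.1293629  0.07449439]
```

View pics/w1.png

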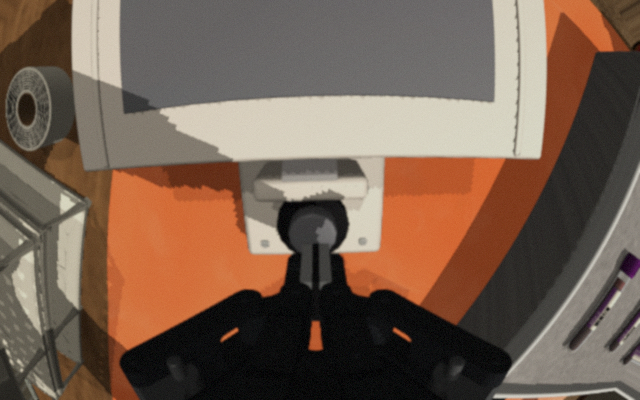

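The wrist view shows the button at about (312,228) with the fingertips just in front of it. The camera hangs on the lid side, so I will turn the tool 90° to clear the lid's sweep.

```bash
cat >> h.py <<'E'
def fish(pic,u,v,z):
    du,dv=u-pic["cx"],v-pic["cy"];r=np.hypot(du,dv);th=r/pic["fx"]
    d=np.array([np.sin(th)*du/r,-np.sin(th)*dv/r,-np.cos(th)]);E=np.linalg.inv(pic["extrinsics"]);d=E[:3,:3]@d
    return E[:3,3]+d*(z-E[2,3])/d[2]
def proj(pic,P):
    c=(pic["extrinsics"]@np.r_[P,1])[:3];x,y,z=c[0],-c[1],-c[2];th=np.arctan2(np.hypot(x,y),z);r=np.hypot(x,y)
    return (pic["cx"]+pic["fx"]*th*x/r,pic["cy"]+pic["fy"]*th*y/r)
E
python3 - <<'E'
from h import *
p=capture("wrist");print("q",np.round(read_state()["q"],2))
for z in (.034,.045,.05): print(z,fish(p,312,228,z).round(4))
print(proj(p,np.r_[car(-.126,0),.045]),proj(p,np.r_[read_state()["position"][:2],.063]))
# carrier deck front corners (z=.026)& lid front corners
for q,z in [((250,252),.026),((380,250),.026),((87,169),.084),((540,157),.084)]: print(q,fish(p,*q,z).round(4))
print([car(-.075,.112),car(-.075,-.112),car(-.153,0)])
b=car(-.130,0)
plan([(b[0],b[1],.09,-67.3,1,.03,0)])
E
```

```text
q [-0.12  0.42 -0.36  2.14  0.25  0.62 -1.84]
0.034 [0.4355 0.1326 0.034 ]
0.045 [0.4404 0.1345 0.045 ]
0.05 [0.4425 0.1353 0.05  ]
(np.float64(314.5654699985766), np.float64(235.02734014441987)) (np.float64(314.5725313823062), np.float64(256.3096637758096))
(250, 252) [0.3989 0.1629 0.026 ]
(380, 250) [0.4342 0.0826 0.026 ]
(87, 169) [0.4408 0.2556 0.084 ]
(540, 157) [0.5324 0.0522 0.084 ]
[array([0.44058817, 0.25438131]), array([0.52703112, 0.04773278]), array([0.41185167, 0.12095638])]
10
[[1,0.0,0.0,-0.003,0.0,0.0,0.05],[1,0.0,0.0,-0.006,0.0,0.0,0.1],[1,0.0,0.0,-0.009,0.0,0.0,0.15],[1,0.0,0.0,-0.012,0.0,0.0,0.2],[1,0.0,0.0,-0.015,0.0,0.0,0.25],[1,0.0,0.0,-0.018,0.0,0.0,0.3],[1,0.0,0.0,-0.021,0.0,0.0,0.35],[1,0.0,0.0,-0.024,0.0,0.0,0.4],[1,0.0,0.0,-0.027,0.0,0.0,0.45],[1,0.0,0.0,-0.029,0.0,0.0,0.5]]
t 3.98 pos [0.4333 0.1299 0.0753] f [ 1.56 -1.64  0.2 ] w -0.001
```

```bash
sed -i 's/C0=np.array.*/C0=np.array([.555,.183]);CY=23.5/' h.py
python3 - <<'E'
from h import *
b=car(-.129,0)
plan([(b[0],b[1],.085,-66.5,1,.03,0),(b[0],b[1],.066,-66.5,1,.01,1)])
E
```

```text
12
[[1,0.001,0.0,-0.002,0.0,0.0,0.055],[1,0.002,0.0,-0.004,0.0,0.0,0.11],[1,0.003,0.0,-0.006,0.0,0.0,0.165],[1,0.003,0.0,-0.009,0.0,0.0,0.22],[1,0.004,0.0,-0.011,0.0,0.0,0.275],[1,0.005,0.0,-0.013,0.0,0.0,0.33],[1,0.006,0.0,-0.015,0.0,0.0,0.385],[1,0.007,0.0,-0.017,0.0,0.0,0.441],[1,0.008,0.0,-0.019,0.0,0.0,0.496],[1,0.008,0.0,0.0,0.0,0.0,0.496],[1,0.008,0.0,0.019,0.0,0.0,0.496],[1,0.008,0.0,0.019,0.0,0.0,0.496]]
t 3.98 pos [0.4333 0.1299 0.0753] f [ 1.56 -1.64  0.2 ] w -0.001
```

Request:
send_rows([
  [[1,0.001,0,-0.002,0,0,0.055],[1,0.002,0,-0.004,0,0,0.11],[1,0.003,0,-0.006,0,0,0.165],[1,0.003,0,-0.009,0,0,0.22],[1,0.004,0,-0.011,0,0,0.275],[1,0.005,0,-0.013,0,0,0.33],[1,0.006,0,-0.015,0,0,0.385],[1,0.007,0,-0.017,0,0,0.441],[1,0.008,0,-0.019,0,0,0.496],[1,0.008,0,0,0,0,0.496],[1,0.008,0,0.016,0,0,0.496],[1,0.008,0,0.016,0,0,0.496]],
])

```text
time: 5.48
position: [0.4358, 0.132, 0.066]
orientation: [0.837, -0.547, -0.001, 0.0]
ft_force: [-1.0, -0.7, -0.0]
gripper_width: -0.0
```

Request:
send_rows([
  [[1,0,0,0.01,0,0,0],[1,0,0,0.02,0,0,0],[1,0,0,0.02,0,0,0]],
])

```text
time: 5.85
position: [0.4367, 0.1319, 0.0566]
orientation: [0.836, -0.548, -0.0, 0.0]
ft_force: [0.0, -0.5, 2.6]
gripper_width: -0.0
```

Request:
send_rows([
  [[1,0,0,0.008,0,0,0],[1,0,0,0.014,0,0,0],[1,0,0,0.014,0,0,0]],
])

```text
time: 6.22
position: [0.4369, 0.132, 0.052]
orientation: [0.836, -0.549, -0.0, -0.001]
ft_force: [-11.8, -5.6, 56.3]
gripper_width: 0.001
```

```bash
python3 - <<'E'
from h import *
p=capture("scene");save(p,"s2")
cv2.imwrite("pics/s2c.png",cv2.resize(p["img"][80:330,180:420],(720,750))[:590,:,::-1])
b=car(-.133,0)
plan([(b[0],b[1],.12,-66.5,-1,.03,0)])
print(np.round(read_state()["q"],2))
E
```

```text
3
[[-1,0.0,0.003,-0.045,-0.001,0.001,0.0],[-1,0.0,0.006,-0.091,-0.001,0.001,0.0],[-1,0.0,0.009,-0.136,-0.001,0.001,0.0]]
t 6.28 pos [0.4369 0.132  0.052 ] f [-12.32  -5.52  56.12] w 0.001
[-0.79  0.48  0.51  2.2  -0.45  0.55 -2.68]
```

View pics/s2c.png

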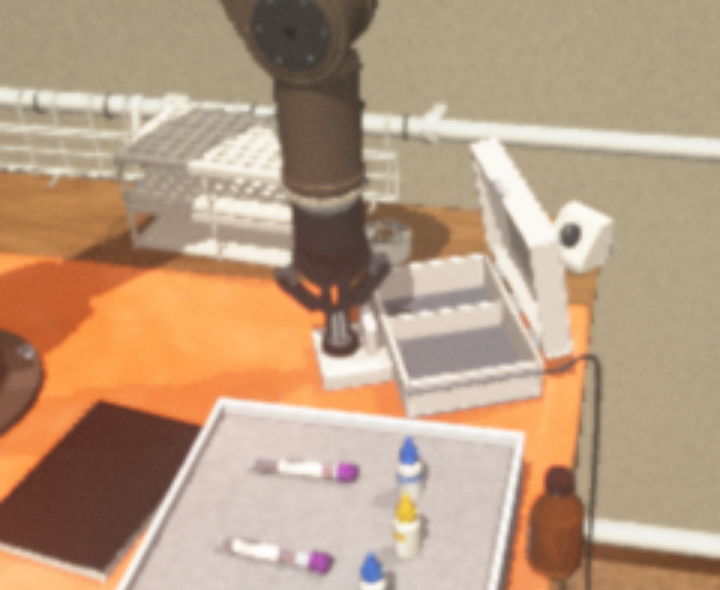

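The lid is fully open (upright behind the box at about (530,250)), with both compartments visible. Next I lift and hover over the board.

```bash
python3 - <<'E'
from h import *
b=car(-.133,0)
plan([(b[0],b[1],.12,-66.5,-1,.03,0),(.44,-.02,.20,-30,-1,.06,0),(.46,-.12,.22,0,-1,.06,1)])
E
```

```text
11
[[-1,0.0,0.003,-0.045,-0.001,0.001,0.0],[-1,0.0,0.006,-0.091,-0.001,0.001,0.0],[-1,0.0,0.009,-0.136,-0.001,0.001,0.0],[-1,0.071,0.035,-0.176,-0.001,0.001,-0.051],[-1,0.141,0.062,-0.216,-0.001,0.001,-0.102],[-1,0.211,0.088,-0.256,-0.001,0.0,-0.152],[-1,0.281,0.115,-0.297,-0.001,0.0,-0.203],[-1,0.347,0.129,-0.31,-0.001,0.0,-0.259],[-1,0.414,0.143,-0.324,-0.001,0.0,-0.314],[-1,0.48,0.158,-0.337,-0.001,0.0,-0.37],[-1,0.48,0.158,-0.337,-0.001,0.0,-0.37]]
t 6.28 pos [0.4369 0.132  0.052 ] f [-12.32  -5.52  56.12] w 0.001
```

Request:
send_rows([
  [[1,0,0.003,-0.045,0,0,0],[1,0,0.006,-0.091,0,0,0],[1,0,0.009,-0.136,0,0,0],[1,0.071,0.035,-0.176,0,0,-0.051],[-1,0.141,0.062,-0.216,0,0,-0.102],[-1,0.211,0.088,-0.256,0,0,-0.152],[-1,0.281,0.115,-0.297,0,0,-0.203],[-1,0.347,0.129,-0.31,0,0,-0.259],[-1,0.414,0.143,-0.324,0,0,-0.314],[-1,0.48,0.158,-0.337,0,0,-0.37],[-1,0.48,0.158,-0.337,0,0,-0.37],[-1,0.48,0.158,-0.337,0,0,-0.37]],
])

```text
time: 7.78
position: [0.4596, -0.1185, 0.2179]
orientation: [1.0, 0.0, -0.0, -0.0]
ft_force: [-0.2, 1.0, 0.0]
gripper_width: 1.002
```

```bash
cat > look.py <<'E'
from h import *
import sys
def fblobs(p,lo,hi,z,minA=25):
    hsv=cv2.cvtColor(p["img"],cv2.COLOR_RGB2HSV);m=cv2.inRange(hsv,np.array(lo),np.array(hi))
    m=cv2.morphologyEx(m,cv2.MORPH_OPEN,np.ones((3,3)))
    n,l,st,c=cv2.connectedComponentsWithStats(m);out=[]
    for i in range(1,n):
        if st[i,4]<minA: continue
        P=fish(p,*c[i],z)
        if .35<P[0]<.68 and -.45<P[1]<.3: out.append((int(st[i,4]),c[i].round(0),P.round(3)))
    return out
def look(name=None,nets=True):
    p=capture("wrist")
    if name: save(p,name)
    if nets: print("tube",find("tube_1",p,.3));print("vial",find("vial_1",p,.3));print("cap",find("tube_1_cap",p,.3))
    print("purple",*fblobs(p,[135,80,30],[165,255,255],.080),sep="\n ")
    print("blue",*fblobs(p,[100,110,40],[125,255,255],.122),sep="\n ")
    print("yellow",*fblobs(p,[18,120,80],[35,255,255],.122),sep="\n ")
    s=read_state();print("q",np.round(s["q"],2),"t",s["time"],s["position"].round(3) if hasattr(s["position"],"round") else s["position"])
    return p
if __name__=="__main__": look(sys.argv[1] if len(sys.argv)>1 else None)
E
python3 look.py w2
```

```text
tube [(0.96, array([ 0.478, -0.113,  0.081])), (0.91, array([ 0.465, -0.317,  0.083])), (0.77, array([ 0.48 , -0.219,  0.078])), (0.58, array([ 0.583, -0.183,  0.109]))]
vial [(0.91, array([ 0.581, -0.185,  0.108])), (0.83, array([ 0.571, -0.121,  0.117])), (0.81, array([ 0.577, -0.251,  0.107]))]
cap [(0.71, array([ 0.463, -0.316,  0.085]))]
purple
 (297, array([431., 126.]), array([ 0.518, -0.223,  0.08 ]))
 (349, array([313., 128.]), array([ 0.513, -0.116,  0.08 ]))
 (206, array([519., 152.]), array([ 0.498, -0.329,  0.08 ]))
blue
 (335, array([321.,  55.]), array([ 0.572, -0.123,  0.122]))
 (326, array([487.,  70.]), array([ 0.571, -0.255,  0.122]))
yellow
 (234, array([414.,  42.]), array([ 0.585, -0.191,  0.122]))
q [-0.38  0.23  0.64  2.   -0.17  0.96 -1.23] t 7.975 [ 0.46  -0.118  0.218]
```

View pics/w2.png

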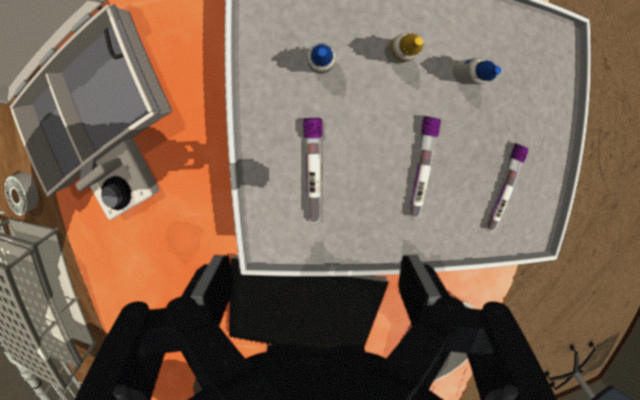

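The board is clear in the wrist view. The tubes run cap to bottom from (313,128) to (313,220), (431,126) to (415,214), and (519,152) to (490,227). The vials are at (321,55), (410,45) and (486,70).

```bash
python3 - <<'E'
from h import *
p=capture("wrist")
for c,b in [((313,118),(313,220)),((432,117),(415,214)),((522,145),(490,227))]:
    C,B=fish(p,*c,.080),fish(p,*b,.076);d=C-B
    print("top",C.round(3),"bot",B.round(3),"len",np.hypot(*d[:2]).round(3),"yaw",np.degrees(np.arctan2(d[1],d[0])).round(1),"mid",((C+B)/2).round(3))
m=(.469,-.116)
plan([(m[0],m[1],.12,0,-1,.05,0),(m[0],m[1],.085,0,-1,.02,1),(m[0],m[1],.085,0,1,.02,4)])
E
```

```text
top [ 0.522 -0.116  0.08 ] bot [ 0.425 -0.116  0.076] len 0.097 yaw 0.1 mid [ 0.473 -0.116  0.078]
top [ 0.527 -0.223  0.08 ] bot [ 0.431 -0.217  0.076] len 0.096 yaw -3.9 mid [ 0.479 -0.22   0.078]
top [ 0.507 -0.331  0.08 ] bot [ 0.414 -0.31   0.076] len 0.095 yaw -12.8 mid [ 0.46  -0.32   0.078]
9
[[-1,0.009,-0.002,0.098,0.0,0.0,0.001],[-1,0.018,-0.004,0.196,0.0,0.0,0.001],[-1,0.019,-0.004,0.231,0.0,0.0,0.001],[-1,0.019,-0.004,0.266,0.0,0.0,0.001],[-1,0.019,-0.004,0.266,0.0,0.0,0.001],[1,0.019,-0.004,0.266,0.0,0.0,0.001],[1,0.019,-0.004,0.266,0.0,0.0,0.001],[1,0.019,-0.004,0.266,0.0,0.0,0.001],[1,0.019,-0.004,0.266,0.0,0.0,0.001]]
t 8.03 pos [ 0.4598 -0.1183  0.2181] f [-0.35 -0.28  0.16] w 1.001
```

Request:
send_rows([
  [[-1,0.012,-0.002,0.1,0,0,0],[-1,0.026,-0.004,0.196,0,0,0],[-1,0.026,-0.004,0.231,0,0,0],[-1,0.026,-0.004,0.266,0,0,0],[-1,0.026,-0.004,0.266,0,0,0],[1,0.026,-0.004,0.266,0,0,0],[1,0.026,-0.004,0.266,0,0,0],[1,0.026,-0.004,0.266,0,0,0],[1,0.026,-0.004,0.266,0,0,0],[1,0.026,-0.004,0.166,0,0,0],[1,0.026,-0.004,0.066,0,0,0],[1,0.026,-0.004,0.02,0,0,0]],
])

```text
time: 9.52
position: [0.4737, -0.1177, 0.2109]
orientation: [1.0, 0.001, 0.002, 0.0]
ft_force: [0.6, -0.0, -0.6]
gripper_width: 0.117
```

```bash
cat > place.py <<'E'
from h import *
import sys
x,y,z,g=map(float,sys.argv[1:5]);dy=float(sys.argv[5]) if len(sys.argv)>5 else 0
a=car(x,y);YW=CY+dy
s=read_state();p=s["position"];p=np.array(p)
e=capture("wrist");print("tube",find("tube_1",e,.3),"vial",find("vial_1",e,.3))
print(a)
plan([(a[0],a[1],max(p[2],.15),YW,1,.06,0),(a[0],a[1],z+.03,YW,1,.05,0),(a[0],a[1],z,YW,1,.03,1),(a[0],a[1],z,YW,g,.03,2),(a[0],a[1],z+.1,YW,g,.05,0)])
E
python3 place.py -0.01 -0.072 0.037 0.5
```

```text
tube [(0.94, array([ 0.492, -0.113,  0.207])), (0.76, array([ 0.465, -0.316,  0.082])), (0.59, array([ 0.482, -0.217,  0.078])), (0.48, array([0.44 , 0.127, 0.054]))] vial [(0.96, array([ 0.584, -0.183,  0.108])), (0.87, array([ 0.575, -0.12 ,  0.118])), (0.77, array([ 0.576, -0.253,  0.104]))]
[0.57453933 0.11298418]
15
[[1,0.041,-0.092,-0.001,0.0,-0.001,-0.026],[1,0.081,-0.184,-0.001,0.0,-0.001,-0.052],[1,0.122,-0.276,-0.002,0.0,-0.001,-0.078],[1,0.163,-0.368,-0.002,0.0,-0.001,-0.104],[1,0.203,-0.46,-0.003,0.0,-0.001,-0.13],[1,0.203,-0.46,0.093,0.0,-0.001,-0.13],[1,0.203,-0.46,0.189,0.0,-0.001,-0.13],[1,0.202,-0.46,0.285,0.0,-0.001,-0.13],[1,0.202,-0.46,0.315,0.0,-0.001,-0.13],[1,0.202,-0.46,0.345,0.0,-0.001,-0.13],[1,0.202,-0.46,0.345,0.0,-0.001,-0.13],[0.5,0.202,-0.46,0.345,0.0,-0.001,-0.13]]
[[0.5,0.202,-0.46,0.345,0.0,-0.001,-0.13],[0.5,0.203,-0.46,0.245,0.0,-0.001,-0.13],[0.5,0.203,-0.46,0.145,0.0,-0.001,-0.13]]
t 9.68 pos [ 0.4735 -0.1172  0.2092] f [-0.76 -0.65 -0.63] w 0.112
```

Request:
send_rows([
  [[1,0.041,-0.092,0,0,0,-0.026],[1,0.081,-0.184,0,0,0,-0.052],[1,0.122,-0.276,0,0,0,-0.078],[1,0.163,-0.368,0,0,0,-0.104],[1,0.203,-0.46,0,0,0,-0.13],[1,0.203,-0.46,0.093,0,0,-0.13],[1,0.203,-0.46,0.189,0,0,-0.13],[1,0.203,-0.46,0.285,0,0,-0.13],[1,0.203,-0.46,0.315,0,0,-0.13],[1,0.203,-0.46,0.34,0,0,-0.13],[1,0.203,-0.46,0.342,0,0,-0.13],[0.5,0.203,-0.46,0.342,0,0,-0.13]],
])

```text
time: 11.18
position: [0.5747, 0.1132, 0.0385]
orientation: [0.979, 0.204, 0.001, -0.0]
ft_force: [0.6, -0.1, 1.1]
gripper_width: 0.251
```

Request:
send_rows([
  [[0.5,0,0,0,0,0,0],[0.5,0,0,-0.06,0,0,0],[0.5,0,0,-0.16,0,0,0],[0.5,0,0,-0.26,0,0,0],[0.5,0,0,-0.3,0,0,0]],
])

```text
time: 11.8
position: [0.5753, 0.1131, 0.1912]
orientation: [0.979, 0.204, 0.003, -0.0]
ft_force: [0.4, -0.3, -0.6]
gripper_width: 0.254
```

```bash
python3 look.py w3
```

```text
tube [(0.87, array([0.537, 0.185, 0.018])), (0.82, array([ 0.477, -0.321,  0.082])), (0.63, array([ 0.507, -0.215,  0.078]))]
vial [(0.75, array([ 0.585, -0.183,  0.106])), (0.72, array([ 0.576, -0.254,  0.108])), (0.69, array([0.446, 0.137, 0.053])), (0.65, array([ 0.577, -0.117,  0.1  ])), (0.37, array([ 0.699, -0.102,  0.064]))]
cap [(0.69, array([ 0.476, -0.319,  0.081]))]
purple
 (255, array([230., 151.]), array([0.584, 0.193, 0.08 ]))
 (61, array([239., 183.]), array([0.561, 0.176, 0.08 ]))
 (120, array([529., 329.]), array([ 0.518, -0.221,  0.08 ]))
 (73, array([556., 347.]), array([ 0.499, -0.326,  0.08 ]))
blue
 (218, array([527., 299.]), array([ 0.574, -0.118,  0.122]))
 (118, array([581., 319.]), array([ 0.573, -0.251,  0.122]))
yellow
 (33, array([551., 288.]), array([ 0.594, -0.144,  0.122]))
 (186, array([565., 302.]), array([ 0.586, -0.188,  0.122]))
q [-0.62  0.44  0.47  1.77 -0.24  0.98 -1.22] t 12.0 [0.574 0.113 0.188]
```

View pics/w3.png

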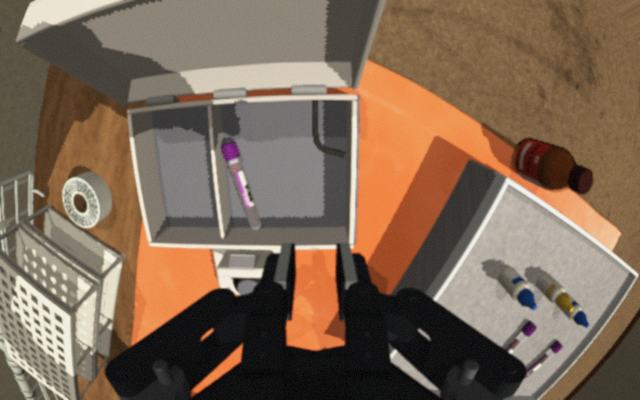

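The first tube lies in the wide compartment, cap at (230,150), just right of the divider. Next is tube 2.

```bash
python3 - <<'E'
from h import *
m=(.479,-.220)
plan([(m[0],m[1],.19,-4,-1,.06,0),(m[0],m[1],.12,-4,-1,.05,0),(m[0],m[1],.085,-4,-1,.02,1)])
E
```

```text
11
[[-1,-0.073,0.089,-0.001,0.0,0.0,0.026],[-1,-0.147,0.178,-0.002,0.0,0.0,0.051],[-1,-0.22,0.268,-0.003,0.0,0.0,0.077],[-1,-0.293,0.357,-0.004,0.0,0.0,0.102],[-1,-0.367,0.446,-0.005,0.0,0.0,0.128],[-1,-0.44,0.535,-0.005,0.0,0.0,0.153],[-1,-0.44,0.535,0.065,0.0,0.0,0.153],[-1,-0.44,0.535,0.135,0.0,0.0,0.153],[-1,-0.44,0.535,0.17,0.0,0.0,0.153],[-1,-0.44,0.535,0.205,0.0,0.0,0.153],[-1,-0.44,0.535,0.205,0.0,0.0,0.153]]
t 12.0 pos [0.5737 0.1132 0.1875] f [ 0.74 -0.72  0.19] w 0.248
```

Request:
send_rows([
  [[-1,-0.073,0.089,0,0,0,0.026],[-1,-0.147,0.178,0,0,0,0.051],[-1,-0.22,0.268,0,0,0,0.077],[-1,-0.293,0.357,0,0,0,0.102],[-1,-0.367,0.446,0,0,0,0.128],[-1,-0.44,0.535,0,0,0,0.153],[-1,-0.44,0.535,0.065,0,0,0.153],[-1,-0.44,0.535,0.135,0,0,0.153],[-1,-0.44,0.535,0.17,0,0,0.153],[-1,-0.44,0.535,0.205,0,0,0.153],[-1,-0.44,0.535,0.205,0,0,0.153],[1,-0.44,0.535,0.205,0,0,0.153]],
])

```text
time: 13.5
position: [0.4794, -0.2203, 0.0854]
orientation: [0.999, -0.035, 0.0, 0.0]
ft_force: [-0.2, -0.0, -0.8]
gripper_width: 0.818
```

Request:
send_rows([
  [[1,0,0,0,0,0,0],[1,0,0,0,0,0,0],[1,0,0,0,0,0,0],[1,0,0,-0.1,0,0,0],[1,0,0,-0.2,0,0,0],[1,0,0,-0.24,0,0,0]],
])

```text
time: 14.25
position: [0.4799, -0.2208, 0.2076]
orientation: [0.999, -0.035, 0.002, 0.0]
ft_force: [0.4, -0.0, -0.9]
gripper_width: 0.114
```

```bash
python3 place.py -0.01 -0.07 0.037 0.5
```

```text
tube [(0.85, array([0.539, 0.183, 0.015])), (0.8, array([ 0.467, -0.32 ,  0.084])), (0.61, array([ 0.498, -0.22 ,  0.199]))] vial [(0.87, array([ 0.584, -0.193,  0.119])), (0.77, array([ 0.575, -0.13 ,  0.106])), (0.72, array([ 0.572, -0.257,  0.122]))]
[0.57374183 0.1148183 ]
16
[[1,0.024,-0.114,-0.001,0.0,-0.001,-0.025],[1,0.047,-0.227,-0.001,0.0,-0.001,-0.051],[1,0.071,-0.341,-0.002,0.0,-0.001,-0.076],[1,0.094,-0.454,-0.002,0.0,-0.001,-0.102],[1,0.118,-0.568,-0.003,0.0,-0.001,-0.127],[1,0.141,-0.681,-0.004,0.0,-0.001,-0.153],[1,0.141,-0.681,0.09,0.0,-0.001,-0.153],[1,0.141,-0.681,0.184,0.0,-0.001,-0.153],[1,0.141,-0.681,0.278,0.0,-0.001,-0.153],[1,0.141,-0.681,0.308,0.0,-0.001,-0.153],[1,0.141,-0.681,0.338,0.0,-0.001,-0.153],[1,0.141,-0.681,0.338,0.0,-0.001,-0.153]]
[[0.5,0.141,-0.681,0.338,0.0,-0.001,-0.153],[0.5,0.141,-0.681,0.338,0.0,-0.001,-0.153],[0.5,0.141,-0.681,0.238,0.0,-0.001,-0.153],[0.5,0.141,-0.681,0.138,0.0,-0.001,-0.153]]
t 14.4 pos [ 0.4795 -0.2202  0.2056] f [-0.1   0.04 -0.62] w 0.112
```

Request:
send_rows([
  [[1,0.024,-0.114,0,0,0,-0.025],[1,0.047,-0.227,0,0,0,-0.051],[1,0.071,-0.341,0,0,0,-0.076],[1,0.094,-0.454,0,0,0,-0.102],[1,0.118,-0.568,0,0,0,-0.127],[1,0.141,-0.681,0,0,0,-0.153],[1,0.141,-0.681,0.09,0,0,-0.153],[1,0.141,-0.681,0.184,0,0,-0.153],[1,0.141,-0.681,0.278,0,0,-0.153],[1,0.141,-0.681,0.308,0,0,-0.153],[1,0.141,-0.681,0.336,0,0,-0.153],[1,0.141,-0.681,0.336,0,0,-0.153]],
])

```text
time: 15.9
position: [0.5735, 0.1145, 0.037]
orientation: [0.979, 0.204, 0.0, 0.0]
ft_force: [-0.7, -0.5, -0.4]
gripper_width: 0.111
```

Request:
send_rows([
  [[0.5,0,0,0,0,0,0],[0.5,0,0,0,0,0,0],[0.5,0,0,-0.06,0,0,0],[0.5,0,0,-0.16,0,0,0],[0.5,0,0,-0.26,0,0,0],[0.5,0,0,-0.3,0,0,0]],
])

```text
time: 16.65
position: [0.5745, 0.1148, 0.1907]
orientation: [0.979, 0.204, 0.003, -0.0]
ft_force: [0.8, -0.0, -0.9]
gripper_width: 0.25
```

```bash
python3 look.py w4; python3 - <<'E'
from h import *
m=(.460,-.320)
plan([(m[0],m[1],.19,-13,-1,.06,0),(m[0],m[1],.12,-13,-1,.05,0),(m[0],m[1],.085,-13,-1,.02,1)])
E
```

```text
tube [(0.96, array([0.537, 0.187, 0.019])), (0.93, array([0.548, 0.173, 0.015])), (0.7, array([ 0.472, -0.318,  0.083]))]
vial [(0.91, array([ 0.576, -0.253,  0.114])), (0.81, array([ 0.587, -0.181,  0.102])), (0.58, array([ 0.581, -0.116,  0.099]))]
cap [(0.95, array([ 0.474, -0.317,  0.08 ]))]
purple
 (531, array([239., 148.]), array([0.588, 0.188, 0.08 ]))
 (59, array([241., 183.]), array([0.561, 0.177, 0.08 ]))
 (69, array([557., 347.]), array([ 0.499, -0.326,  0.08 ]))
blue
 (25, array([518., 280.]), array([ 0.588, -0.085,  0.122]))
 (216, array([528., 299.]), array([ 0.574, -0.118,  0.122]))
 (117, array([582., 319.]), array([ 0.573, -0.251,  0.122]))
yellow
 (31, array([552., 288.]), array([ 0.594, -0.144,  0.122]))
 (186, array([566., 302.]), array([ 0.586, -0.188,  0.122]))
q [-0.63  0.44  0.48  1.77 -0.24  0.98 -1.21] t 16.85 [0.573 0.115 0.187]
13
[[-1,-0.069,0.088,-0.001,0.0,0.0,0.025],[-1,-0.139,0.177,-0.002,0.0,0.0,0.051],[-1,-0.208,0.265,-0.002,0.0,0.0,0.076],[-1,-0.277,0.354,-0.003,0.0,0.0,0.102],[-1,-0.347,0.442,-0.004,0.0,0.0,0.127],[-1,-0.416,0.53,-0.005,0.0,0.0,0.152],[-1,-0.485,0.619,-0.006,0.0,0.0,0.178],[-1,-0.555,0.707,-0.007,0.0,0.0,0.203],[-1,-0.555,0.707,0.063,0.0,0.0,0.203],[-1,-0.555,0.707,0.133,0.0,0.0,0.203],[-1,-0.555,0.707,0.168,0.0,0.0,0.203],[-1,-0.555,0.707,0.203,0.0,0.0,0.203]]
[[-1,-0.555,0.707,0.203,0.0,0.0,0.203]]
t 16.85 pos [0.5729 0.1149 0.187 ] f [ 0.08 -0.5   0.95] w 0.249
```

Two tubes are now lying in the wide compartment. Tube 3 hasn't moved.

Request:
send_rows([
  [[-1,-0.069,0.088,0,0,0,0.025],[-1,-0.139,0.177,0,0,0,0.051],[-1,-0.208,0.265,0,0,0,0.076],[-1,-0.277,0.354,0,0,0,0.102],[-1,-0.347,0.442,0,0,0,0.127],[-1,-0.416,0.53,0,0,0,0.152],[-1,-0.485,0.619,0,0,0,0.178],[-1,-0.555,0.707,0,0,0,0.203],[-1,-0.555,0.707,0.063,0,0,0.203],[-1,-0.555,0.707,0.133,0,0,0.203],[-1,-0.555,0.707,0.168,0,0,0.203],[-1,-0.555,0.707,0.203,0,0,0.203]],
])

```text
time: 18.35
position: [0.4596, -0.3202, 0.0843]
orientation: [0.994, -0.113, -0.0, 0.0]
ft_force: [-0.3, 0.5, 0.2]
gripper_width: 0.999
```

Request:
send_rows([
  [[-1,0,0,0,0,0,0],[1,0,0,0,0,0,0],[1,0,0,0,0,0,0],[1,0,0,0,0,0,0],[1,0,0,0,0,0,0],[1,0,0,-0.1,0,0,0],[1,0,0,-0.2,0,0,0],[1,0,0,-0.24,0,0,0]],
])

```text
time: 19.35
position: [0.4605, -0.3212, 0.2083]
orientation: [0.994, -0.113, 0.002, 0.001]
ft_force: [0.6, 0.4, -0.7]
gripper_width: 0.112
```

```bash
python3 place.py -0.01 -0.07 0.038 0.5
```

```text
tube [(0.86, array([0.549, 0.171, 0.012])), (0.56, array([ 0.481, -0.326,  0.204])), (0.47, array([0.54 , 0.188, 0.018]))] vial [(0.75, array([ 0.529, -0.217,  0.1  ])), (0.74, array([ 0.573, -0.129,  0.101])), (0.64, array([ 0.574, -0.264,  0.108]))]
[0.57374183 0.1148183 ]
18
[[1,0.003,-0.112,-0.001,0.0,-0.001,-0.025],[1,0.006,-0.225,-0.001,0.0,-0.001,-0.051],[1,0.01,-0.337,-0.002,0.0,-0.001,-0.076],[1,0.013,-0.45,-0.002,0.0,-0.001,-0.101],[1,0.016,-0.562,-0.003,0.0,-0.001,-0.127],[1,0.019,-0.674,-0.003,0.0,-0.001,-0.152],[1,0.022,-0.787,-0.004,0.0,-0.001,-0.177],[1,0.026,-0.899,-0.005,0.0,-0.001,-0.203],[1,0.025,-0.899,0.089,0.0,-0.001,-0.203],[1,0.025,-0.899,0.182,0.0,-0.001,-0.203],[1,0.025,-0.899,0.276,0.0,-0.001,-0.203],[1,0.025,-0.899,0.306,0.0,-0.001,-0.203]]
[[1,0.025,-0.899,0.336,0.0,-0.001,-0.203],[1,0.025,-0.899,0.336,0.0,-0.001,-0.203],[0.5,0.025,-0.899,0.336,0.0,-0.001,-0.203],[0.5,0.025,-0.899,0.336,0.0,-0.001,-0.203],[0.5,0.025,-0.899,0.236,0.0,-0.001,-0.203],[0.5,0.025,-0.899,0.136,0.0,-0.001,-0.203]]
t 19.5 pos [ 0.4602 -0.3204  0.206 ] f [-0.47  0.04 -0.62] w 0.112
```

The yellow vial was knocked to about (0.529, -0.217), so I will look again before grasping it.

Request:
send_rows([
  [[1,0.003,-0.112,0,0,0,-0.025],[1,0.006,-0.225,0,0,0,-0.051],[1,0.01,-0.337,0,0,0,-0.076],[1,0.013,-0.45,0,0,0,-0.101],[1,0.016,-0.562,0,0,0,-0.127],[1,0.019,-0.674,0,0,0,-0.152],[1,0.022,-0.787,0,0,0,-0.177],[1,0.025,-0.899,0,0,0,-0.203],[1,0.025,-0.899,0.089,0,0,-0.203],[1,0.025,-0.899,0.182,0,0,-0.203],[1,0.025,-0.899,0.276,0,0,-0.203],[1,0.025,-0.899,0.306,0,0,-0.203]],
])

```text
time: 21.0
position: [0.5703, 0.1143, 0.0485]
orientation: [0.979, 0.204, -0.003, 0.0]
ft_force: [-0.4, 0.4, -0.1]
gripper_width: 0.114
```

Request:
send_rows([
  [[1,0,0,0.028,0,0,0],[1,0,0,0.03,0,0,0],[0.5,0,0,0.03,0,0,0],[0.5,0,0,0.03,0,0,0],[0.5,0,0,-0.04,0,0,0],[0.5,0,0,-0.14,0,0,0],[0.5,0,0,-0.24,0,0,0]],
])

```text
time: 21.88
position: [0.5731, 0.1149, 0.1744]
orientation: [0.979, 0.204, 0.0, -0.0]
ft_force: [0.3, 0.5, -0.2]
gripper_width: 0.25
```

```bash
python3 look.py w5; python3 - <<'E'
from h import *
m=(.49,-.16)
plan([(m[0],m[1],.21,0,0,.06,0),(m[0],m[1],.23,0,0,.05,1)])
E
```

```text
tube [(0.77, array([0.535, 0.187, 0.016])), (0.76, array([0.547, 0.174, 0.014])), (0.7, array([0.558, 0.162, 0.018]))]
vial [(0.93, array([ 0.575, -0.25 ,  0.097])), (0.7, array([ 0.578, -0.115,  0.098])), (0.7, array([ 0.523, -0.304,  0.085]))]
cap [(0.63, array([0.558, 0.158, 0.019]))]
purple
 (896, array([244., 147.]), array([0.593, 0.182, 0.08 ]))
 (69, array([237., 185.]), array([0.563, 0.177, 0.08 ]))
blue
 (30, array([526., 287.]), array([ 0.589, -0.083,  0.122]))
 (239, array([537., 307.]), array([ 0.574, -0.118,  0.122]))
 (128, array([589., 325.]), array([ 0.573, -0.25 ,  0.122]))
yellow
 (77, array([558., 353.]), array([ 0.525, -0.229,  0.122]))
q [-0.64  0.46  0.49  1.79 -0.26  0.95 -1.2 ] t 22.075 [0.574 0.115 0.174]
7
[[0,-0.075,0.088,-0.015,0.0,-0.001,0.026],[0,-0.149,0.175,-0.029,0.0,-0.001,0.052],[0,-0.224,0.263,-0.044,0.0,-0.001,0.078],[0,-0.299,0.35,-0.059,0.0,-0.001,0.105],[0,-0.373,0.438,-0.074,0.0,-0.001,0.131],[0,-0.373,0.438,-0.114,0.0,-0.001,0.131],[0,-0.373,0.438,-0.114,0.0,-0.001,0.131]]
t 22.07 pos [0.5738 0.1152 0.1738] f [-0.96  0.61 -0.95] w 0.251
```

View pics/w5.png

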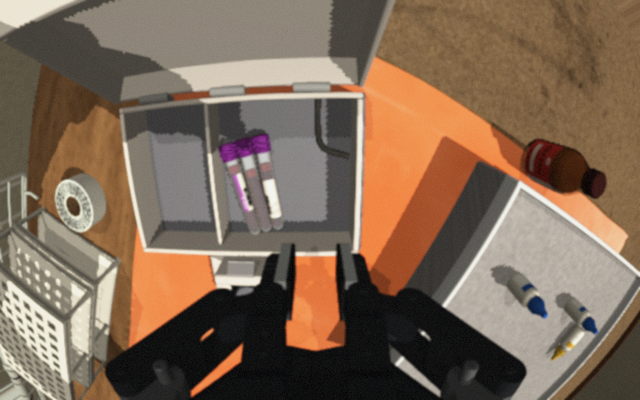

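All three tubes lie side by side in the wide compartment. The yellow vial seems to be lying down (tip about (558,353)). I'll hover over the board for a better view.

Request:
send_rows([
  [[0,-0.075,0.088,-0.015,0,0,0.026],[0,-0.149,0.175,-0.029,0,0,0.052],[0,-0.224,0.263,-0.044,0,0,0.078],[0,-0.299,0.35,-0.059,0,0,0.105],[0,-0.373,0.438,-0.074,0,0,0.131],[0,-0.373,0.438,-0.114,0,0,0.131],[0,-0.373,0.438,-0.114,0,0,0.131]],
])

```text
time: 22.95
position: [0.4896, -0.1608, 0.2293]
orientation: [1.0, -0.001, 0.0, -0.0]
ft_force: [-0.7, 0.3, -0.4]
gripper_width: 0.5
```

```bash
python3 look.py w6
```

```text
tube [(0.93, array([0.535, 0.182, 0.017])), (0.85, array([0.546, 0.172, 0.014])), (0.76, array([0.554, 0.154, 0.017])), (0.57, array([ 0.521, -0.301,  0.086]))]
vial [(0.97, array([ 0.577, -0.124,  0.116])), (0.65, array([ 0.573, -0.251,  0.108])), (0.57, array([ 0.524, -0.301,  0.09 ]))]
cap [(0.67, array([0.555, 0.153, 0.017]))]
purple
 (303, array([ 65., 112.]), array([0.578, 0.125, 0.08 ]))
blue
 (305, array([266.,  95.]), array([ 0.573, -0.124,  0.122]))
 (309, array([434., 100.]), array([ 0.572, -0.256,  0.122]))
yellow
 (142, array([464., 156.]), array([ 0.527, -0.288,  0.122]))
 (252, array([459., 177.]), array([ 0.509, -0.285,  0.122]))
q [-0.33  0.3   0.69  1.9  -0.23  1.02 -1.11] t 23.15 [ 0.489 -0.159  0.228]
```

View pics/w6.png

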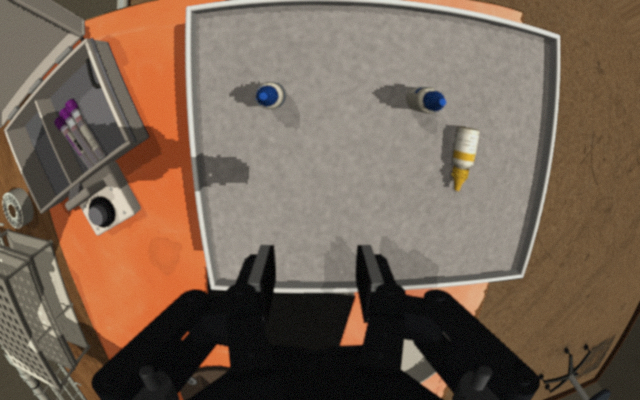

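The yellow vial lies with its base at (467,130) and its tip at (458,190). The two blue vials stand at (266,95) and (434,100). I'll take the nearer blue one first.

```bash
python3 - <<'E'
from h import *
p=capture("wrist")
B,T=fish(p,467,129,.0815),fish(p,458,190,.0815);d=T-B
print("yellow",B.round(3),T.round(3),np.hypot(*d[:2]).round(3),np.degrees(np.arctan2(d[1],d[0])).round(1))
m=(.572,-.1235)
plan([(m[0],m[1],.17,0,0,.06,0),(m[0],m[1],.097,0,0,.04,1),(m[0],m[1],.097,0,1,.04,3),(m[0],m[1],.2,0,1,.05,0)])
E
```

```text
yellow [ 0.546 -0.307  0.082] [ 0.484 -0.304  0.082] 0.063 177.9
11
[[0,0.083,-0.036,0.058,0.0,0.001,0.0],[0,0.166,-0.071,0.116,0.0,0.001,0.0],[0,0.166,-0.071,0.189,0.0,0.001,0.0],[0,0.166,-0.071,0.262,0.0,0.001,0.0],[0,0.166,-0.071,0.262,0.0,0.001,0.0],[1,0.166,-0.071,0.262,0.0,0.001,0.0],[1,0.166,-0.071,0.262,0.0,0.001,0.0],[1,0.166,-0.071,0.262,0.0,0.001,0.0],[1,0.166,-0.071,0.194,0.0,0.001,0.0],[1,0.166,-0.071,0.125,0.0,0.001,0.0],[1,0.165,-0.071,0.056,0.0,0.001,0.0]]
t 23.2 pos [ 0.4893 -0.1593  0.2283] f [ 0.28 -0.02  0.39] w 0.497
```

Request:
send_rows([
  [[0,0.083,-0.036,0.04,0,0,0],[0,0.166,-0.071,0.1,0,0,0],[0,0.166,-0.071,0.19,0,0,0],[0,0.166,-0.071,0.262,0,0,0],[0,0.166,-0.071,0.262,0,0,0],[1,0.166,-0.071,0.262,0,0,0],[1,0.166,-0.071,0.262,0,0,0],[1,0.166,-0.071,0.262,0,0,0],[1,0.166,-0.071,0.262,0,0,0],[1,0.166,-0.071,0.194,0,0,0],[1,0.166,-0.071,0.125,0,0,0],[1,0.166,-0.071,0.04,0,0,0]],
])

```text
time: 24.7
position: [0.5721, -0.1248, 0.2102]
orientation: [1.0, -0.0, -0.0, -0.0]
ft_force: [0.5, 0.7, -0.0]
gripper_width: 0.243
```

```bash
python3 place.py -0.050 0.067 0.036 0.35
```

```text
tube [(0.96, array([0.557, 0.152, 0.019])), (0.89, array([0.546, 0.17 , 0.011])), (0.6, array([0.538, 0.186, 0.017]))] vial [(0.78, array([ 0.585, -0.125,  0.218])), (0.68, array([ 0.527, -0.304,  0.089])), (0.61, array([ 0.581, -0.253,  0.106]))]
[0.48243081 0.22450557]
17
[[1,-0.026,-0.1,0.0,0.0,-0.001,-0.019],[1,-0.052,-0.2,0.001,0.0,-0.001,-0.037],[1,-0.079,-0.3,0.001,0.0,-0.001,-0.056],[1,-0.105,-0.4,0.001,0.0,-0.001,-0.075],[1,-0.131,-0.5,0.001,0.0,-0.001,-0.093],[1,-0.157,-0.6,0.002,0.0,-0.001,-0.112],[1,-0.183,-0.7,0.002,0.0,-0.001,-0.131],[1,-0.184,-0.7,0.098,0.0,-0.001,-0.131],[1,-0.184,-0.7,0.194,0.0,-0.001,-0.131],[1,-0.185,-0.7,0.29,0.0,-0.001,-0.131],[1,-0.185,-0.7,0.32,0.0,-0.001,-0.131],[1,-0.185,-0.7,0.35,0.0,-0.001,-0.131]]
[[1,-0.185,-0.7,0.35,0.0,-0.001,-0.131],[0.35,-0.185,-0.7,0.35,0.0,-0.001,-0.131],[0.35,-0.185,-0.7,0.35,0.0,-0.001,-0.131],[0.35,-0.185,-0.7,0.25,0.0,-0.001,-0.131],[0.35,-0.184,-0.7,0.15,0.0,-0.001,-0.131]]
t 24.85 pos [ 0.5738 -0.1254  0.2117] f [ 0.48  0.24 -0.51] w 0.237
```

Request:
send_rows([
  [[1,-0.026,-0.1,0,0,0,-0.019],[1,-0.052,-0.2,0,0,0,-0.037],[1,-0.079,-0.3,0,0,0,-0.056],[1,-0.105,-0.4,0,0,0,-0.075],[1,-0.131,-0.5,0,0,0,-0.093],[1,-0.157,-0.6,0,0,0,-0.112],[1,-0.183,-0.7,0,0,0,-0.131],[1,-0.184,-0.7,0.07,0,0,-0.131],[1,-0.184,-0.7,0.17,0,0,-0.131],[1,-0.185,-0.7,0.27,0,0,-0.131],[1,-0.185,-0.7,0.32,0,0,-0.131],[1,-0.185,-0.7,0.348,0,0,-0.131]],
])

```text
time: 26.35
position: [0.4792, 0.2251, 0.034]
orientation: [0.979, 0.204, -0.001, 0.0]
ft_force: [-4.8, -1.6, 59.4]
gripper_width: 0.246
```

Request:
send_rows([
  [[1,0,0,0,0,0,0],[0.35,0,0,0,0,0,0],[0.35,0,0,0,0,0,0],[0.35,0,0,0,0,0,0],[0.35,0,0,-0.06,0,0,0],[0.35,0,0,-0.16,0,0,0],[0.35,0,0,-0.26,0,0,0],[0.35,0,0,-0.3,0,0,0]],
])

```text
time: 27.35
position: [0.4816, 0.2256, 0.1883]
orientation: [0.979, 0.204, 0.002, -0.001]
ft_force: [0.5, 0.4, -0.5]
gripper_width: 0.323
```

```bash
python3 look.py w7; python3 - <<'E'
from h import *
m=(.572,-.256)
plan([(m[0],m[1],.19,0,0,.06,0),(m[0],m[1],.097,0,0,.05,1)])
E
```

```text
tube [(0.9, array([0.549, 0.173, 0.013])), (0.77, array([0.559, 0.162, 0.02 ])), (0.67, array([0.532, 0.185, 0.016]))]
vial [(0.94, array([ 0.526, -0.3  ,  0.087])), (0.61, array([0.486, 0.228, 0.041])), (0.6, array([ 0.575, -0.251,  0.089]))]
cap [(0.77, array([0.557, 0.16 , 0.022]))]
purple
 (791, array([386., 106.]), array([0.573, 0.205, 0.08 ]))
 (68, array([377., 144.]), array([0.542, 0.199, 0.08 ]))
blue
 (259, array([315., 192.]), array([0.499, 0.233, 0.122]))
yellow
 (28, array([623., 300.]), array([ 0.526, -0.22 ,  0.122]))
 (61, array([614., 310.]), array([ 0.508, -0.212,  0.122]))
q [-0.92  0.36  0.5   1.91 -0.21  0.93 -1.47] t 27.55 [0.48  0.225 0.185]
12
[[0,-0.024,0.106,-0.001,0.0,0.0,0.015],[0,-0.048,0.212,-0.002,0.0,0.0,0.029],[0,-0.072,0.319,-0.003,0.0,0.0,0.044],[0,-0.096,0.425,-0.004,0.0,0.0,0.058],[0,-0.12,0.531,-0.006,0.0,0.0,0.073],[0,-0.144,0.637,-0.007,0.0,0.0,0.087],[0,-0.168,0.743,-0.008,0.0,0.0,0.102],[0,-0.192,0.85,-0.009,0.0,0.0,0.116],[0,-0.216,0.956,-0.01,0.0,0.0,0.131],[0,-0.216,0.956,0.083,0.0,0.0,0.131],[0,-0.216,0.956,0.176,0.0,0.0,0.131],[0,-0.216,0.956,0.176,0.0,0.0,0.131]]
t 27.55 pos [0.4802 0.2253 0.1852] f [ 0.11 -0.31 -0.01] w 0.325
```

View pics/w7.png

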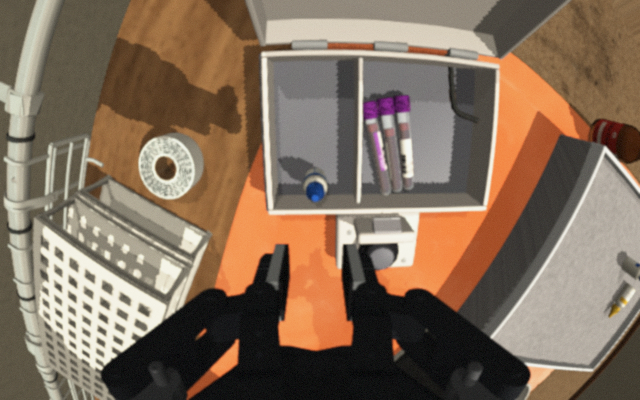

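The blue vial stands in the narrow compartment at (315,190). It pressed the floor at 59 N, so I will release about 5 mm higher from now on. Next is the second blue vial.

Request:
send_rows([
  [[0,-0.024,0.106,0,0,0,0.015],[0,-0.048,0.212,0,0,0,0.029],[0,-0.072,0.319,0,0,0,0.044],[0,-0.096,0.425,0,0,0,0.058],[0,-0.12,0.531,0,0,0,0.073],[0,-0.144,0.637,0,0,0,0.087],[0,-0.168,0.743,0,0,0,0.102],[0,-0.192,0.85,0,0,0,0.116],[0,-0.216,0.956,0,0,0,0.131],[0,-0.216,0.956,0.083,0,0,0.131],[0,-0.216,0.956,0.176,0,0,0.131],[0,-0.216,0.956,0.176,0,0,0.131]],
])

```text
time: 29.05
position: [0.5691, -0.2548, 0.093]
orientation: [1.0, -0.001, -0.004, -0.001]
ft_force: [-1.0, 0.4, 0.7]
gripper_width: 0.501
```

Request:
send_rows([
  [[0,0,0,0,0,0,0],[1,0,0,0,0,0,0],[1,0,0,0,0,0,0],[1,0,0,0,0,0,0],[1,0,0,0,0,0,0],[1,0,0,-0.08,0,0,0],[1,0,0,-0.18,0,0,0],[1,0,0,-0.22,0,0,0]],
])

```text
time: 30.05
position: [0.5734, -0.2571, 0.2113]
orientation: [1.0, -0.0, 0.002, 0.001]
ft_force: [0.3, 0.8, -0.6]
gripper_width: 0.24
```

```bash
python3 place.py -0.018 0.067 0.041 0.35
```

```text
tube [(0.83, array([0.554, 0.156, 0.017])), (0.65, array([0.534, 0.183, 0.016])), (0.64, array([0.486, 0.22 , 0.038])), (0.58, array([0.547, 0.17 , 0.015]))] vial [(0.78, array([ 0.534, -0.306,  0.089])), (0.73, array([0.485, 0.216, 0.037])), (0.67, array([ 0.58 , -0.258,  0.219]))]
[0.51177673 0.23726554]
19
[[1,-0.014,-0.11,-0.001,0.0,-0.001,-0.015],[1,-0.027,-0.219,-0.001,0.0,-0.001,-0.029],[1,-0.041,-0.329,-0.002,0.0,-0.001,-0.044],[1,-0.055,-0.439,-0.003,0.0,-0.001,-0.058],[1,-0.068,-0.548,-0.003,0.0,-0.001,-0.073],[1,-0.082,-0.658,-0.004,0.0,-0.001,-0.087],[1,-0.095,-0.768,-0.004,0.0,-0.001,-0.102],[1,-0.109,-0.878,-0.005,0.0,-0.001,-0.116],[1,-0.123,-0.987,-0.006,0.0,-0.001,-0.131],[1,-0.123,-0.987,0.088,0.0,-0.001,-0.131],[1,-0.123,-0.987,0.181,0.0,-0.001,-0.131],[1,-0.124,-0.987,0.275,0.0,-0.001,-0.131]]
[[1,-0.124,-0.987,0.305,0.0,-0.001,-0.131],[1,-0.124,-0.987,0.335,0.0,-0.001,-0.131],[1,-0.124,-0.987,0.335,0.0,-0.001,-0.131],[0.35,-0.124,-0.987,0.335,0.0,-0.001,-0.131],[0.35,-0.124,-0.987,0.335,0.0,-0.001,-0.131],[0.35,-0.123,-0.987,0.235,0.0,-0.001,-0.131],[0.35,-0.123,-0.987,0.135,0.0,-0.001,-0.131]]
t 30.2 pos [ 0.5729 -0.2564  0.2089] f [-0.41  0.61 -0.32] w 0.245
```

Request:
send_rows([
  [[1,-0.014,-0.11,0,0,0,-0.015],[1,-0.027,-0.219,0,0,0,-0.029],[1,-0.041,-0.329,0,0,0,-0.044],[1,-0.055,-0.439,0,0,0,-0.058],[1,-0.068,-0.548,0,0,0,-0.073],[1,-0.082,-0.658,0,0,0,-0.087],[1,-0.095,-0.768,0,0,0,-0.102],[1,-0.109,-0.878,0,0,0,-0.116],[1,-0.123,-0.987,0,0,0,-0.131],[1,-0.123,-0.987,0.088,0,0,-0.131],[1,-0.123,-0.987,0.181,0,0,-0.131],[1,-0.123,-0.987,0.275,0,0,-0.131]],
])

```text
time: 31.7
position: [0.5103, 0.2374, 0.0676]
orientation: [0.979, 0.204, -0.0, 0.0]
ft_force: [0.5, 0.5, 0.1]
gripper_width: 0.237
```

Request:
send_rows([
  [[1,0,0,0.03,0,0,0],[1,0,0,0.06,0,0,0],[1,0,0,0.06,0,0,0]],
])

```text
time: 32.08
position: [0.5112, 0.2373, 0.0398]
orientation: [0.979, 0.204, -0.0, 0.0]
ft_force: [-0.5, -0.1, 0.1]
gripper_width: 0.241
```

Request:
send_rows([
  [[0.35,0,0,0,0,0,0],[0.35,0,0,0,0,0,0],[0.35,0,0,0,0,0,0],[0.35,0,0,-0.06,0,0,0],[0.35,0,0,-0.16,0,0,0],[0.35,0,0,-0.26,0,0,0],[0.35,0,0,-0.3,0,0,0]],
])

```text
time: 32.95
position: [0.5124, 0.2377, 0.1931]
orientation: [0.979, 0.204, 0.002, -0.001]
ft_force: [0.8, -0.1, -1.1]
gripper_width: 0.324
```

```bash
python3 look.py w8; python3 - <<'E'
from h import *
m=(.522,-.306)
plan([(m[0],m[1],.19,-2,-.3,.06,0),(m[0],m[1],.16,-2,-.3,.05,1)])
E
```

```text
tube [(0.93, array([0.549, 0.176, 0.013])), (0.89, array([0.557, 0.162, 0.019])), (0.66, array([0.536, 0.19 , 0.015]))]
vial [(0.86, array([ 0.522, -0.297,  0.084])), (0.82, array([0.516, 0.237, 0.045])), (0.66, array([0.489, 0.227, 0.036]))]
cap [(0.91, array([0.557, 0.161, 0.019])), (0.32, array([0.542, 0.182, 0.018]))]
purple
 (770, array([383., 138.]), array([0.579, 0.208, 0.08 ]))
 (63, array([373., 174.]), array([0.549, 0.201, 0.08 ]))
blue
 (244, array([316., 189.]), array([0.53 , 0.245, 0.122]))
 (245, array([314., 223.]), array([0.507, 0.236, 0.122]))
yellow
 (57, array([604., 323.]), array([ 0.514, -0.211,  0.122]))
q [-0.91  0.41  0.52  1.82 -0.25  0.97 -1.44] t 33.15 [0.511 0.237 0.19 ]
12
[[-0.3,-0.041,0.101,0.0,0.0,0.0,0.014],[-0.3,-0.083,0.201,0.0,0.0,0.0,0.028],[-0.3,-0.124,0.302,0.0,0.0,0.0,0.043],[-0.3,-0.166,0.402,0.0,0.0,0.0,0.057],[-0.3,-0.207,0.503,-0.001,0.0,0.0,0.071],[-0.3,-0.248,0.603,-0.001,0.0,0.0,0.085],[-0.3,-0.29,0.704,-0.001,0.0,0.0,0.099],[-0.3,-0.331,0.804,-0.001,0.0,0.0,0.114],[-0.3,-0.372,0.905,-0.001,0.0,0.0,0.128],[-0.3,-0.414,1.005,-0.001,0.0,0.0,0.142],[-0.3,-0.414,1.005,0.059,0.0,0.0,0.142],[-0.3,-0.414,1.005,0.059,0.0,0.0,0.142]]
t 33.15 pos [0.5109 0.2374 0.1897] f [-0.29  0.35 -0.45] w 0.324
```

Request:
send_rows([
  [[-0.3,-0.041,0.101,0,0,0,0.014],[-0.3,-0.083,0.201,0,0,0,0.028],[-0.3,-0.124,0.302,0,0,0,0.043],[-0.3,-0.166,0.402,0,0,0,0.057],[-0.3,-0.207,0.503,0,0,0,0.071],[-0.3,-0.248,0.603,0,0,0,0.085],[-0.3,-0.29,0.704,0,0,0,0.099],[-0.3,-0.331,0.804,0,0,0,0.114],[-0.3,-0.372,0.905,0,0,0,0.128],[-0.3,-0.414,1,0,0,0,0.142],[-0.3,-0.414,1,0.059,0,0,0.142],[-0.3,-0.414,1,0.059,0,0,0.142]],
])

```text
time: 34.65
position: [0.519, -0.3029, 0.1572]
orientation: [1.0, -0.018, -0.003, -0.001]
ft_force: [-0.5, 0.7, -1.1]
gripper_width: 0.65
```

```bash
python3 - <<'E'
from look import *
p=look("w9")
hsv=cv2.cvtColor(p["img"],cv2.COLOR_RGB2HSV)
cv2.imwrite("pics/w9c.png",p["img"][0:300,160:520][:,:,::-1])
m=(.522,-.306)
print(proj(p,[.546,-.307,.0815]),proj(p,[.484,-.304,.0815]))
plan([(m[0],m[1],.12,-2,-.3,.05,0),(m[0],m[1],.082,-2,-.3,.03,1),(m[0],m[1],.082,-2,1,.05,4),(m[0],m[1],.2,-2,1,.05,0)])
E
```

```text
tube [(0.81, array([0.535, 0.139, 0.014])), (0.42, array([0.523, 0.151, 0.013]))]
vial [(0.86, array([ 0.526, -0.307,  0.088])), (0.47, array([0.446, 0.126, 0.053]))]
cap [(0.6, array([0.536, 0.141, 0.015]))]
purple
blue
yellow
 (293, array([323., 215.]), array([ 0.533, -0.308,  0.122]))
 (431, array([322., 239.]), array([ 0.517, -0.307,  0.122]))
q [-0.02  0.54  0.68  1.77 -0.4   0.98 -0.79] t 34.85 [ 0.521 -0.303  0.161]
(np.float64(319.9466647678723), np.float64(175.48213534161198)) (np.float64(318.52045379644284), np.float64(253.68130134963303))
11
[[-0.3,0.001,0.006,0.082,0.0,0.0,0.0],[-0.3,0.001,0.006,0.12,0.0,0.0,0.0],[-0.3,0.001,0.006,0.158,0.0,0.0,0.0],[-0.3,0.001,0.006,0.158,0.0,0.0,0.0],[1,0.001,0.006,0.158,0.0,0.0,0.0],[1,0.001,0.006,0.158,0.0,0.0,0.0],[1,0.001,0.006,0.158,0.0,0.0,0.0],[1,0.001,0.006,0.158,0.0,0.0,0.0],[1,0.001,0.006,0.079,0.0,0.0,0.0],[1,0.001,0.006,0.0,0.0,0.0,0.0],[1,0.001,0.006,-0.078,0.0,0.0,0.0]]
t 34.85 pos [ 0.5215 -0.3031  0.1608] f [ 0.18  0.   -0.34] w 0.655
```

View pics/w9c.png

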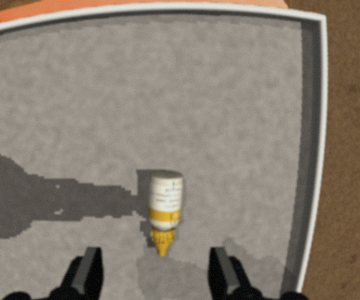

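The lying vial runs from its base at (327,178) to its tip at (323,255), about 4 mm right of where I predicted. I will correct for that and grip.

Request:
send_rows([
  [[-0.3,0.001,0.013,0.082,0,0,0],[-0.3,0.001,0.013,0.12,0,0,0],[-0.3,0.001,0.013,0.158,0,0,0],[-0.3,0.001,0.013,0.158,0,0,0],[1,0.001,0.013,0.158,0,0,0],[1,0.001,0.013,0.158,0,0,0],[1,0.001,0.013,0.158,0,0,0],[1,0.001,0.013,0.158,0,0,0],[1,0.001,0.013,0.079,0,0,0],[1,0.001,0.013,0,0,0,0],[1,0.001,0.013,-0.09,0,0,0]],
])

```text
time: 36.22
position: [0.521, -0.31, 0.2066]
orientation: [1.0, -0.018, -0.0, -0.0]
ft_force: [0.8, 0.1, -0.8]
gripper_width: 0.24
```

```bash
python3 place.py 0.038 0.067 0.027 0.3; python3 -c "
from h import *
p=capture('wrist');save(p,'w10')"
```

```text
tube [(0.91, array([0.557, 0.156, 0.017])), (0.65, array([0.539, 0.188, 0.013])), (0.51, array([0.441, 0.123, 0.051]))] vial [(0.94, array([ 0.53 , -0.307,  0.213])), (0.45, array([0.483, 0.216, 0.029]))]
[0.5631321  0.25959549]
19
[[1,0.004,-0.114,0.0,0.001,-0.002,-0.014],[1,0.008,-0.229,0.0,0.001,-0.002,-0.028],[1,0.012,-0.343,0.0,0.001,-0.001,-0.043],[1,0.016,-0.458,0.0,0.001,-0.001,-0.057],[1,0.02,-0.572,0.0,0.001,-0.001,-0.071],[1,0.025,-0.686,0.001,0.001,-0.001,-0.085],[1,0.029,-0.801,0.001,0.001,-0.001,-0.099],[1,0.033,-0.915,0.001,0.001,-0.001,-0.113],[1,0.037,-1.029,0.001,0.001,-0.001,-0.128],[1,0.041,-1.144,0.001,0.001,-0.001,-0.142],[1,0.04,-1.144,0.101,0.001,-0.001,-0.142],[1,0.04,-1.144,0.2,0.001,-0.001,-0.142]]
[[1,0.04,-1.144,0.3,0.001,-0.001,-0.142],[1,0.039,-1.145,0.36,0.001,-0.001,-0.142],[1,0.039,-1.145,0.36,0.001,-0.001,-0.142],[0.3,0.039,-1.145,0.36,0.001,-0.001,-0.142],[0.3,0.039,-1.145,0.36,0.001,-0.001,-0.142],[0.3,0.04,-1.144,0.26,0.001,-0.001,-0.142],[0.3,0.04,-1.144,0.16,0.001,-0.001,-0.142]]
t 36.38 pos [ 0.5224 -0.3112  0.208 ] f [ 0.29 -0.07 -1.06] w 0.246
```

Request:
send_rows([
  [[1,0.004,-0.114,0,0,0,-0.014],[1,0.008,-0.229,0,0,0,-0.028],[1,0.012,-0.343,0,0,0,-0.043],[1,0.016,-0.458,0,0,0,-0.057],[1,0.02,-0.572,0,0,0,-0.071],[1,0.025,-0.686,0,0,0,-0.085],[1,0.029,-0.801,0,0,0,-0.099],[1,0.033,-0.915,0,0,0,-0.113],[1,0.036,-1,0,0,0,-0.142],[1,0.036,-1,0,0,0,-0.142]],
])

```text
time: 37.67
position: [0.5556, 0.1935, 0.2035]
orientation: [0.978, 0.208, -0.001, -0.0]
ft_force: [0.4, -0.9, -0.3]
gripper_width: 0.242
```

```bash
python3 place.py 0.038 0.067 0.025 0.3
```

```text
tube [(0.96, array([0.56 , 0.16 , 0.018])), (0.66, array([0.546, 0.195, 0.017])), (0.58, array([0.554, 0.178, 0.015]))] vial [(0.77, array([0.52 , 0.235, 0.044])), (0.57, array([0.492, 0.225, 0.041]))]
[0.5631321  0.25959549]
11
[[1,0.035,-0.064,0.001,0.0,0.001,0.0],[1,0.07,-0.127,0.002,0.0,0.001,0.0],[1,0.07,-0.127,0.101,0.0,0.001,0.0],[1,0.07,-0.127,0.2,0.0,0.001,0.0],[1,0.07,-0.127,0.299,0.0,0.001,0.0],[1,0.07,-0.127,0.359,0.0,0.001,0.0],[1,0.07,-0.127,0.359,0.0,0.001,0.0],[0.3,0.07,-0.127,0.359,0.0,0.001,0.0],[0.3,0.07,-0.127,0.359,0.0,0.001,0.0],[0.3,0.07,-0.127,0.259,0.0,0.001,0.0],[0.3,0.07,-0.127,0.159,0.0,0.001,0.0]]
t 37.83 pos [0.5565 0.1875 0.2045] f [ 0.03 -0.59  0.11] w 0.242
```

Request:
send_rows([
  [[1,0.035,-0.064,0,0,0,0],[1,0.07,-0.127,0,0,0,0],[1,0.07,-0.127,0.1,0,0,0],[1,0.07,-0.127,0.2,0,0,0],[1,0.07,-0.127,0.3,0,0,0],[1,0.07,-0.127,0.34,0,0,0],[1,0.07,-0.127,0.355,0,0,0],[1,0.07,-0.127,0.355,0,0,0]],
])

```text
time: 38.83
position: [0.5646, 0.2608, 0.0288]
orientation: [0.979, 0.204, 0.001, -0.0]
ft_force: [-0.0, -0.7, -0.2]
gripper_width: 0.244
```

Request:
send_rows([
  [[0.35,0,0,0,0,0,0],[0.35,0,0,0,0,0,0],[0.35,0,0,0,0,0,0],[0.35,0,0,-0.06,0,0,0],[0.35,0,0,-0.16,0,0,0],[0.35,0,0,-0.26,0,0,0],[0.35,0,0,-0.36,0,0,0],[0.35,-0.1,0,-0.42,0,0,0],[0.35,-0.15,0,-0.42,0,0,0]],
])

```text
time: 39.95
position: [0.4946, 0.2304, 0.2403]
orientation: [0.979, 0.204, 0.002, -0.001]
ft_force: [0.1, -0.6, 0.4]
gripper_width: 0.325
```

```bash
python3 look.py w11; python3 -c "
from h import *
p=capture('scene');print('scene',find('vial_1',p,.3),find('tube_1',p,.3))"
```

```text
tube [(0.68, array([0.438, 0.138, 0.05 ])), (0.62, array([0.555, 0.16 , 0.02 ])), (0.6, array([0.551, 0.173, 0.015])), (0.57, array([0.534, 0.186, 0.018]))]
vial [(0.85, array([0.49 , 0.231, 0.042])), (0.75, array([0.518, 0.24 , 0.047])), (0.58, array([0.565, 0.264, 0.026]))]
cap [(0.65, array([0.555, 0.161, 0.018]))]
purple
 (588, array([375., 116.]), array([0.576, 0.204, 0.08 ]))
blue
 (174, array([316., 158.]), array([0.524, 0.242, 0.122]))
 (174, array([314., 189.]), array([0.499, 0.233, 0.122]))
yellow
 (117, array([314., 102.]), array([0.565, 0.263, 0.122]))
 (228, array([313., 121.]), array([0.55 , 0.256, 0.122]))
q [-0.97  0.33  0.58  1.81 -0.21  1.06 -1.48] t 40.15 [0.495 0.231 0.238]
scene [(0.49, array([0.482, 0.217, 0.042])), (0.45, array([0.674, 0.228, 0.112])), (0.42, array([0.566, 0.257, 0.027]))] [(0.54, array([0.541, 0.184, 0.016])), (0.49, array([0.557, 0.154, 0.018])), (0.46, array([0.551, 0.163, 0.02 ]))]
```

View pics/w11.png

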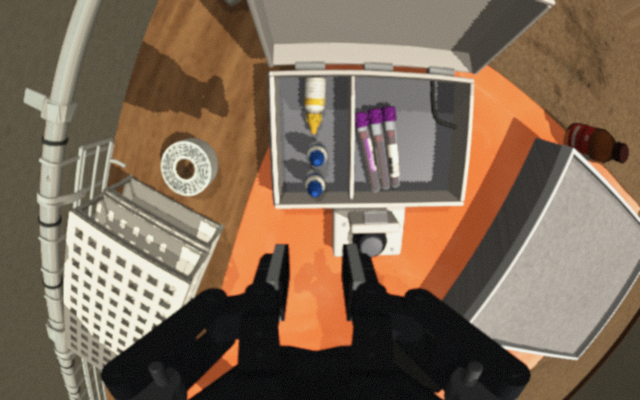

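Everything is packed: two blue vials standing at (316,155) and (314,187), the yellow vial lying at (315,95), and three tubes at about (377,150). Now I go behind the lid to close it.

```bash
python3 - <<'E'
from h import *
a=car(.10,.01);b=car(.21,0);print(a,b)
plan([(a[0],a[1],.31,CY,1,.06,0),(b[0],b[1],.31,CY,1,.05,0),(b[0],b[1],.146,CY,1,.05,1)])
E
```

```text
[0.64271852 0.23204551] [0.74758262 0.2667373 ]
11
[[1,0.09,0.039,-0.048,0.0,0.0,0.0],[1,0.18,0.078,-0.096,0.0,0.0,0.0],[1,0.27,0.116,-0.145,0.0,0.0,0.0],[1,0.344,0.123,-0.145,0.0,0.0,0.0],[1,0.417,0.13,-0.145,0.0,0.0,0.0],[1,0.49,0.137,-0.145,0.0,0.0,0.0],[1,0.49,0.137,-0.063,0.0,0.0,0.0],[1,0.49,0.136,0.019,0.0,0.0,0.0],[1,0.49,0.136,0.101,0.0,0.0,0.0],[1,0.49,0.136,0.183,0.0,0.0,0.0],[1,0.49,0.136,0.183,0.0,0.0,0.0]]
t 40.3 pos [0.4955 0.2314 0.2376] f [-0.52  0.19 -0.33] w 0.327
```

Request:
send_rows([
  [[1,0.09,0.039,-0.07,0,0,0],[1,0.18,0.078,-0.13,0,0,0],[1,0.27,0.116,-0.145,0,0,0],[1,0.344,0.123,-0.145,0,0,0],[1,0.417,0.13,-0.145,0,0,0],[1,0.49,0.136,-0.145,0,0,0],[1,0.49,0.136,-0.145,0,0,0],[1,0.49,0.136,-0.063,0,0,0],[1,0.49,0.136,0.019,0,0,0],[1,0.49,0.136,0.101,0,0,0],[1,0.49,0.136,0.183,0,0,0],[1,0.49,0.136,0.183,0,0,0]],
])

```text
time: 41.8
position: [0.7441, 0.2661, 0.1424]
orientation: [0.979, 0.204, -0.004, 0.0]
ft_force: [-1.0, 0.0, 0.3]
gripper_width: 0.002
```

```bash
cat > arc.py <<'E'
from h import *
import sys
S=.128
def Q(t): return np.array([.075-S*np.cos(t)+.034*np.sin(t), .05+S*np.sin(t)+.034*np.cos(t)])
w=[]
def wp(x,z,st=.03): a=car(x,0);w.append((a[0],a[1],z+.011,CY,1,st,0))
if sys.argv[1]=="1":
    wp(.185,.14);wp(.155,.15);wp(.135,.165)
    for t in (1.5,1.3,1.1): q=Q(t);wp(q[0]+.011,q[1]+.002,.04)
else:
    for t in (.9,.7,.5,.3,.15,.08): q=Q(t);wp(q[0]+.011,q[1]+.002,.04)
plan(w)
E
python3 arc.py 1
```

```text
7
[[1,-0.043,0.002,-0.017,0.0,0.002,0.0],[1,-0.073,0.002,-0.027,0.0,0.002,0.0],[1,-0.103,0.002,-0.037,0.0,0.002,0.0],[1,-0.144,0.001,-0.066,0.0,0.002,0.0],[1,-0.192,0.001,-0.1,0.0,0.002,0.0],[1,-0.245,0.001,-0.104,0.0,0.002,0.0],[1,-0.297,0.001,-0.098,0.0,0.002,0.0]]
t 41.8 pos [0.7441 0.2661 0.1424] f [-1.01  0.02  0.29] w 0.002
```

Request:
send_rows([
  [[1,-0.043,0,-0.012,0,0,0],[1,-0.073,0,-0.022,0,0,0],[1,-0.103,0,-0.032,0,0,0],[1,-0.144,0,-0.06,0,0,0],[1,-0.192,0,-0.095,0,0,0],[1,-0.245,0,-0.1,0,0,0],[1,-0.297,0,-0.094,0,0,0],[1,-0.297,0,-0.094,0,0,0]],
])

```text
time: 42.8
position: [0.6107, 0.2066, 0.1961]
orientation: [0.979, 0.203, 0.002, -0.001]
ft_force: [1.0, 0.5, 2.1]
gripper_width: 0.003
```

```bash
python3 arc.py 2; python3 -c "
from h import *
p=capture('scene');save(p,'s3')
cv2.imwrite('pics/s3c.png',cv2.resize(p['img'][100:240,230:410],(720,560))[:,:,::-1])
print(np.round(read_state()['q'],2))"
```

```text
6
[[1,-0.055,-0.001,0.023,0.0,-0.001,0.0],[1,-0.101,-0.001,0.049,0.0,-0.001,0.0],[1,-0.141,-0.001,0.083,0.0,-0.001,0.0],[1,-0.174,-0.001,0.125,0.0,-0.001,0.0],[1,-0.193,-0.001,0.16,0.0,-0.001,0.0],[1,-0.199,-0.001,0.177,0.0,-0.001,0.0]]
t 42.8 pos [0.6107 0.2066 0.1961] f [0.99 0.52 2.11] w 0.003
[-0.78  0.55  0.57  1.61 -0.33  1.07 -1.28]
```

View pics/s3c.png

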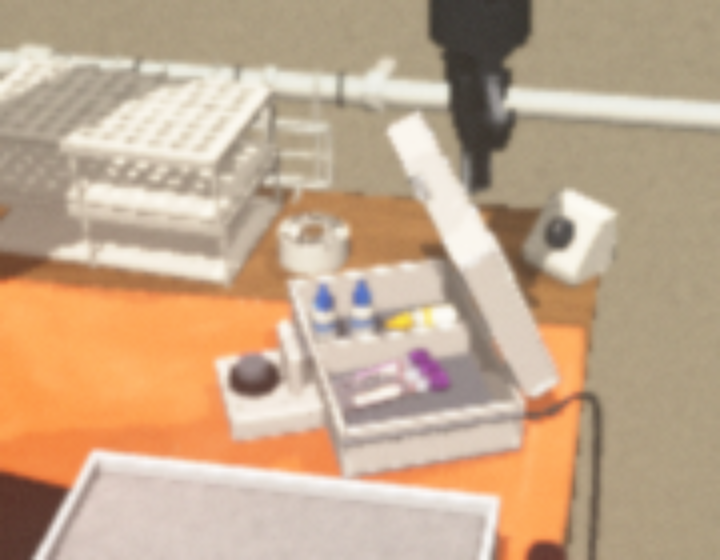

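The lid is partway down with the finger behind it, and the contents haven't moved. Continuing along the arc.

Request:
send_rows([
  [[1,-0.028,0,0.011,0,0,0],[1,-0.055,0,0.023,0,0,0],[1,-0.078,0,0.035,0,0,0],[1,-0.101,0,0.049,0,0,0],[1,-0.121,0,0.065,0,0,0],[1,-0.141,0,0.083,0,0,0],[1,-0.158,0,0.104,0,0,0],[1,-0.174,0,0.125,0,0,0],[1,-0.185,0,0.143,0,0,0],[1,-0.193,0,0.16,0,0,0],[1,-0.193,0,0.16,0,0,0]],
])

```text
time: 44.22
position: [0.5213, 0.1686, 0.1125]
orientation: [0.979, 0.204, -0.001, 0.0]
ft_force: [-0.9, 0.2, 2.1]
gripper_width: 0.0
```

```bash
python3 -c "
from h import *
a=car(-.050,0)
plan([(a[0],a[1],.100,CY,1,.004,0)])"
```

```text
5
[[1,-0.005,0.0,0.005,0.0,0.001,0.0],[1,-0.011,0.0,0.01,0.0,0.001,0.0],[1,-0.016,0.0,0.015,0.0,0.001,0.0],[1,-0.021,0.0,0.02,0.0,0.001,0.0],[1,-0.027,0.0,0.025,0.0,0.001,0.0]]
t 44.23 pos [0.5213 0.1686 0.1125] f [-0.94  0.18  2.11] w 0.0
```

Request:
send_rows([
  [[1,-0.008,0,0.005,0,0,0],[1,-0.016,0,0.01,0,0,0],[1,-0.02,0,0.015,0,0,0],[1,-0.024,0,0.02,0,0,0],[1,-0.027,0,0.025,0,0,0],[1,-0.027,0,0.025,0,0,0]],
])

```text
time: 44.98
position: [0.5104, 0.1637, 0.1012]
orientation: [0.979, 0.204, 0.001, -0.0]
ft_force: [0.8, 0.5, 4.1]
gripper_width: -0.004
```

Request:
send_rows([
  [[1,0,0,0.002,0,0,0],[1,0,0,0.004,0,0,0],[1,0,0,0.004,0,0,0]],
])

```text
time: 45.35
position: [0.51, 0.1635, 0.0994]
orientation: [0.979, 0.204, 0.0, -0.0]
ft_force: [-0.7, 0.1, 10.1]
gripper_width: -0.002
```

Request:
send_rows([
  [[1,0,0,0.002,0,0,0],[1,0,0,0.004,0,0,0],[1,0,0,0.004,0,0,0]],
])

```text
time: 45.72
position: [0.5093, 0.1632, 0.0965]
orientation: [0.979, 0.204, -0.0, 0.0]
ft_force: [-0.3, -0.3, 1.2]
gripper_width: -0.0
```

The force rose to 10 N and then dropped to about 1 N, which looks like the latch snapping. One more small press should confirm it.

Request:
send_rows([
  [[1,0,0,0.002,0,0,0],[1,0,0,0.003,0,0,0],[1,0,0,0.003,0,0,0]],
])

```text
time: 46.1
position: [0.5093, 0.1632, 0.0951]
orientation: [0.979, 0.204, -0.0, 0.0]
ft_force: [-1.7, -0.8, 1.5]
gripper_width: -0.004
```

Request:
send_rows([
  [[1,0,0,-0.04,0,0,0],[1,0,0,-0.12,0,0,0],[1,-0.05,0,-0.22,0,0,0],[1,-0.12,0,-0.3,0,0,0],[1,-0.2,0,-0.36,0,0,0],[1,-0.2,0,-0.36,0,0,0]],
])

```text
time: 46.85
position: [0.4173, 0.1228, 0.2773]
orientation: [0.979, 0.204, 0.002, -0.002]
ft_force: [0.2, 1.1, -0.3]
gripper_width: 0.003
```

```bash
python3 -c "
from h import *
p=capture('wrist');save(p,'w12');q=capture('scene')
cv2.imwrite('pics/fin.png',np.hstack([cv2.resize(q['img'][100:240,230:410],(400,311)),cv2.resize(p['img'],(400,311))])[:,:,::-1])
for n in ('amber_bottle','bench_timer','label_roll','vial_1','tube_1'): print(n,find(n,q,.3))
print('lid wrist',find('lid',p))
for x,y in [(-.075,.112),(-.075,-.112)]: print(np.round(proj(p,np.r_[car(x,y),.084])))
"
```

```text
amber_bottle [(0.74, array([0.55 , 0.115, 0.082])), (0.56, array([ 0.709, -0.134,  0.064]))]
bench_timer [(0.97, array([0.686, 0.393, 0.037]))]
label_roll [(0.59, array([0.429, 0.381, 0.028]))]
vial_1 [(0.48, array([0.549, 0.118, 0.084]))]
tube_1 []
lid wrist [(0.7, array([0.532, 0.176, 0.085]))]
[211. 106.]
[420. 106.]
```

View pics/fin.png

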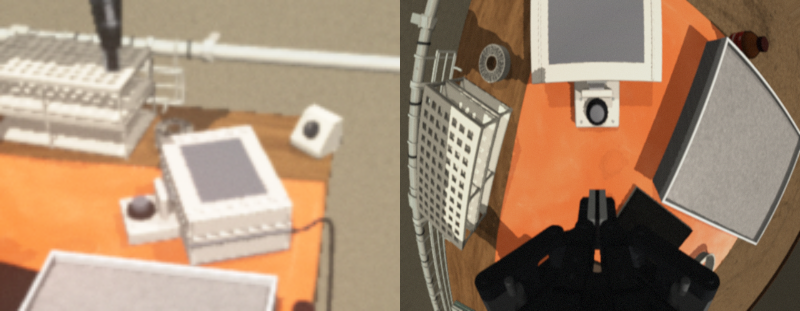

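The lid has stayed shut with the robot clear of it, the board is empty, and the bottle, timer and roll read where they started. Handing in.

```bash
python3 -c "
from h import *
print(read_state()['ft_force'],read_state()['time']);print(job_done())"
```

```text
[-0.08012136  0.10633197 -0.19769233] 47.25
the job is handed in; nothing more can be done
None
```

The carrier is packed and its lid shut. I handed the job in at about 47 s, and no verdict came back.

- **What I did:** I pressed the release button and the lid sprang open. I laid the three tubes in the wide compartment and put the three vials in the narrow one, then pushed the lid down from behind until it snapped. Two vials stand. The yellow one had been knocked over on the board, so I put it in lying down.
- **Last checks:**
  - **Latch:** the lid stayed shut after the arm backed off. The force had risen to about 10 N and then dropped to about 1 N as it snapped.
  - **Contents:** before closing, all six items showed inside their compartments, and the board is now empty.
  - **Bystanders:** the timer, label roll and bottle read within about 5 mm of where they started.
- **What disagreed:** the detector gave two false hits on the shut lid in the last picture, one "bottle" and one "vial".
- **Forces over 40 N:** the wrist read about 56 N at the bottom of the button press and about 59 N setting down the first vial. Both went through the fingers and stayed below the 120 N wrist limit. I had no way to tell whether the 40 N limit on the arm or gripper body applies to them.

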